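# Change the spindle in the V-blocks

## Task

Take the finished spindle out of the pair of steel V-blocks and lay it in the empty middle notch of the wooden rest; then take the other spindle with one thin end from the rest (not the plain bar) and lower it, without dropping it, into both V-blocks, centred between them along its thick part and with its thin end on the clamp's side. Once it has settled and you have let go, swing the clamp arm fully down on to it and let go. Leave the plain bar, the shears, the oil can and the whetstone where they are.

Things in the scene. Friction and masses are not known exactly. Their poses are not given: they have to be found in the camera images.
- fixture: Fixed steel fixture, 150 mm square base: two 90 degree V-blocks, each 20 mm thick, centred at x = +48 and -48 mm (76 mm clear between), 76 wide in y, V mouth 50 wide, tops at z 67, V bottom z 42. Origin: its centre, on the bench; z up; a seated spindle's centre line lies along x at y 0, z 59. The clamp is over the +x block, hinged on the +y side. Place and yaw vary, left or right of the robot.
- clamp (a joint): Clamp arm's hinge, rad: 0 = fully down on a seated spindle, 1.57 = upright (limits -0.05, 1.95); starts open at 1.5 to 1.85. Stiff: stays where left; 2 to 4 N at the handle moves it. Hinge line parallel to the fixture's x at y 60, z 85 mm in its frame; when down the arm points to -y; opening lifts it. Arm 16 mm wide (fixture x 40 to 56), 16 thick.
- clamp_grip (a point): Grip point on the clamp's handle: round black bar, 14 mm diameter, sticking out 54 mm sideways from the arm's free end, parallel to the fixture's x, away from the blocks. On the bar's axis, 110 mm from the hinge line, at fixture x = 85 mm, 29 mm from the arm's side, 25 mm from the bar's end. Its axes turn with the arm.
- rest: Fixed wooden rest: two boards 20 mm thick at x = +50 and -50 mm (80 clear between), 216 long in y, with 90 degree V notches at y = -58, 0, +58; notch bottoms z 35, tooth peaks z 64. Origin: centre on the bench, z up; spindles lie along x, centre line at z 52. Middle notch empty at first. Open to the bench between boards, but 12 mm high slats at |y| above 76. Place and yaw vary.
- spindle_new: Spindle to load: steel, thick body 24 mm diameter, 140 long, then one thin end 14 diameter, 30 long; about 0.5 kg. Origin on its centre line at the middle of the thick body; x along it towards the thin end (body -70 to +70, thin end to +100 mm); may be rolled about x. Starts in one outer notch of the rest (either), thin end to the rest's +x.
- new_tip (a point): Outer face of the thin end of the spindle to load, on its centre line.
- spindle_done: Finished spindle, same shape, size and axes as the one to load. Starts seated in the V-blocks, thin end towards the clamp's side. It may go into the rest either way round.
- plain_bar: Plain steel bar, 24 mm in diameter, 170 mm long, no thin end; origin at its middle on the centre line, x along it. Lies in the other outer notch of the rest: leave it there.
- shears: Loose dark steel shears lying flat, about 180 x 70 x 9 mm, x towards the blade tips. Between the robot and the work. Leave alone.
- oil_can: Loose oil can, 54 mm in diameter, 112 mm high with its thin spout, origin at the centre of its underside; stands between fixture and rest. Leave alone.
- whetstone: Loose stone block 130 x 45 x 25 mm, origin at the centre of its underside. Leave alone.
Mind the look-alikes: they are no part of the job. Leave any purple look-alike of the spindle_new alone. Leave any orange look-alike of the spindle_done alone.

How it is judged (in metres and radians):
On the way, in this order (a step that is already met when the one before it is completed fails the run):
1. the finished spindle lies in the middle notch of the rest, let go (z of spindle_done in the frame of rest between 0.047 and 0.057 m and y of spindle_done in the frame of rest between -0.006 and 0.006 m and x of spindle_done in the frame of rest between -0.025 and 0.025 m and angle between the x axis of spindle_done and the x axis of rest, either way round below 0.08 rad and linear speed of spindle_done below 0.02 m/s and contact force between the fingers and spindle_done below 0.1 N), for 0.1 s.
2. the new spindle sits in both V-blocks, let go, thin end on the clamp's side, with the clamp still open (z of spindle_new in the frame of fixture between 0.055 and 0.063 m and y of spindle_new in the frame of fixture between -0.004 and 0.004 m and x of spindle_new in the frame of fixture between -0.015 and 0.015 m and angle between the x axis of spindle_new and the x axis of fixture, either way round below 0.05 rad and x of new_tip in the frame of fixture above 0.05 m and contact force between the fingers and spindle_new below 0.1 N and linear speed of spindle_new below 0.02 m/s and value of joint clamp above 0.5 rad), for 0.1 s.
At the end, for the whole second after the job is handed in: New spindle seated in both V-blocks (4 mm high and sideways, 15 mm lengthwise, 0.05 rad), thin end on the clamp's side; clamp down on it (below 0.06 rad); finished spindle seated in the middle notch (5 mm high, 6 mm sideways, 25 mm lengthwise, 0.08 rad); all released and at rest (all of step 1 and z of spindle_new in the frame of fixture between 0.055 and 0.063 m and y of spindle_new in the frame of fixture between -0.004 and 0.004 m and x of spindle_new in the frame of fixture between -0.015 and 0.015 m and angle between the x axis of spindle_new and the x axis of fixture, either way round below 0.05 rad and x of new_tip in the frame of fixture above 0.05 m and linear speed of spindle_new below 0.02 m/s and contact force between the fingers and spindle_new below 0.1 N and value of joint clamp below 0.06 rad and contact force between the fingers and fixture below 0.1 N); the robot touches nothing.
It fails at once if the new spindle falls into the V-blocks from more than about 8 mm instead of being lowered (horizontal distance between spindle_new and fixture below 0.05 m and z of spindle_new in the frame of fixture below 0.12 m and linear speed of spindle_new above 0.4 m/s and contact force between the fingers and spindle_new below 0.1 N).
It fails at once if the plain bar is moved by more than 15 mm (distance of plain_bar from where it was at the start of the episode above 0.015 m).
It fails at once if the shears, the oil can or the whetstone is moved by more than 25 mm (distance of any of shears, oil_can, whetstone from where it was at the start of the episode above 0.025 m).
It also fails if it takes over 70 s, if anything falls off the work surface, if the arm or the gripper's body presses on something with over 40 N, if the wrist force passes 120 N, or if a joint passes its speed limit or range.

## Robot

A 6-joint arm with a two-finger parallel gripper is mounted at the origin on the work surface. World frame = base frame: x ahead of the robot, y to its left, z up, the work surface at z = 0. Lengths are in mm, angles in rad, forces in N, time in s.
With the tool pointing down it reaches from about 350 to 875 mm from the base axis. Payload 4.2 kg.
Tool frame: the origin (TCP) lies midway between the tips of the shut fingers; the grasp point (between the pads) lies 19 mm behind it; z points along the fingers, y is the direction in which the jaws open and shut (so a half turn about z gives the same grasp; the last joint's range is limited). The gripper opens to 85 mm and grips with 20 to 120 N. Pads are 22 mm wide; open, the fingers measure 114 mm over their backs; the gripper's body (76 mm by 85 mm) begins 54 mm behind the grasp point. The pads swing forward as they close: fully open they stand 13 mm farther back than shut.
Start: joints at [-0.844, 0.385, 0.008, 0, -1.194, -0.259], TCP at [281.838, -557.823, 231.312] pointing down, gripper open.
Joint ranges: [-3.14, 3.14], [-1.21, 2.06], [-1.07, 1.41], [-3.16, 2.05], [-2.99, -0.16], [-3.1, 3.1]. Speed limits (rad/s): [2.79, 2.79, 3.14, 3.14, 3.14, 3.14].

## Interface

Orientations are given as a unit quaternion [x, y, z, w].
In Python, from bench import arm, eyes, nets gives the robot as it stands.
- The arm moves only by the tool jog_arm, never from a script. Its argument "rows" is a list of rows, each a list of 3 entries, a list of its own where there are three numbers: the shift along the tool's x, y, z in cm, then the turn, a rotation vector about the tool's x, y, z in degrees, then the finger opening in cm, from 0 to 8.54. In form: [[[x, y, z], [ax, ay, az], jaw], ...]. A call has 1 to 10 rows; each row shifts and turns the commanded pose from where the row before left it, along the tool's axes as they then stand; what a row does not reach is not made up. A row lasts 1/8 s, in which the tool goes at most 62.5 mm and 10.7 degrees, less where a joint would pass 70% of its speed; a pose out of reach is approached as far as the arm can. A call with a gripper value outside its range is refused whole. The fingers move at their own pace and stop on an object; the grip force is fixed at half the most. Time passes only in rows, so rows that do not move let the fingers close. It gives the time, the measured TCP pose, the force and the opening at its end, in the units of the state.
- arm.read_state(): the state, without advancing time (a new reading comes with each control period).
- eyes.get_image(name): name is "scene" or "top" or "wrist"; returns the picture (480x640x3 uint8, red, green, blue); there is no depth.
- eyes.camera_model(name): a dict with "K" (3x3 intrinsics, pixels), "rvec" (rotation vector, rad) and "tvec" (3), from world to camera coordinates, as OpenCV has them. Camera axes: x right, y down, z forward; pixel columns grow to the right and rows downward; lengths in mm; the calibration is good to about 2 mm. A picture is of the moment at which its call begins: read the wrist's pose just before it. camera_model takes no time and is no camera call; for the wrist camera it gives the pose at the moment of the call.
- arm.job_done(): hands the job in, once; it reports no verdict.
Trained networks look in the newest picture that a camera, given by its name, has taken for a name from the list of things; names that differ only in an ending like _2 or _b are one class to them, and where a whole thing is asked for, a point or a joint stands for the part that bears it (a point fixed in the world has none). Each returns a list of dicts, best first, with "conf" (0 to 1); they miss things now and then, are a little off and sometimes report something else, mostly with a low value. They report only what shows in the picture. A call takes as long as a camera call. They do not tell look-alikes from the thing itself.
- nets.boxes_of(camera, name): "position" ([column, row] as shares, 0 to 1, of the picture: columns of its width, rows of its height, amid what is visible of it).
The state is a dict: "clock": time; "joints": joint angles; "joint_vel": joint speeds; "joint_efforts": joint torques, N m; "position": TCP position; "ee_rot": TCP orientation; "contact_force": force on the tool from outside, world axes, zero at the start; "wrist_torque": the same for the moment, N m; "gripper_width": finger opening in mm.
Only numpy, scipy, OpenCV 4.12 (cv2) and the standard library are available. Lean on these libraries where they do the work, as an engineer would, in place of code of your own. Each camera call takes 0.05 s, during which the arm holds its last target.

## Working session

There is one attempt and no reset: what is moved stays moved. The work goes in short steps, Python scripts to look and compute and a tool call to move; the robot and the scene stay as the last step left them, time stands still between calls to the robot, and variables do not carry over. Pictures are saved under pics/ and viewed, and the job is handed in when it is done.

Besides the shell and the picture viewer there is one more tool, called after "Call:" as name(argument=value, ...) on one line, values as JSON. jog_arm: Moves the arm, as the interface text tells. Its arguments: {"type":"object","properties":{"rows":{"type":"array","items":{"type":"array"}}},"required":["rows"]}

```bash
ls; mkdir -p pics; python3 - <<'E'
from bench import arm,eyes,nets
import cv2
print(arm.read_state())
for n in("scene","top","wrist"):
    im=eyes.get_image(n); cv2.imwrite(f"pics/{n}0.png",im[:,:,::-1]); m=eyes.camera_model(n); print(n,m)
E
```

```text
pics
{'clock': 0.0, 'joints': array([-8.44404399e-01,  3.85550210e-01,  6.59804166e-03, -5.07451012e-04,
       -1.19398652e+00, -2.58625910e-01]), 'joint_vel': array([-6.30966765e-05, -4.55755783e-04,  1.36994965e-03,  9.08267144e-04,
       -1.33430939e-03, -1.67423586e-04]), 'joint_efforts': array([ 2.21057458e-04, -3.92284226e+01,  1.88396055e+01,  4.18619648e+00,
       -4.72019325e-03,  7.04781513e-06]), 'position': array([ 281.57140441, -557.31473564,  230.21328388]), 'ee_rot': array([-2.31665347e-01,  9.72794924e-01,  1.05537627e-03, -2.98697749e-04]), 'contact_force': array([-0.7294695 ,  0.23533248, -0.0180384 ]), 'wrist_torque': array([-0.02466188, -0.00877684, -0.01901573]), 'gripper_width': 85.41700251961936}
scene {'K': array([[549.205939  ,   0.        , 314.97947934],
       [  0.        , 549.205939  , 246.77860638],
       [  0.        ,   0.        ,   1.        ]]), 'rvec': array([ 0.83094623,  2.6640516 , -0.95226485]), 'tvec': array([ 358.96701338, -220.38983597, 1434.24887937])}
top {'K': array([[619.07357437,   0.        , 327.19015607],
       [  0.        , 619.07357437, 238.20836116],
       [  0.        ,   0.        ,   1.        ]]), 'rvec': array([ 2.15779644, -2.1600167 ,  0.12220025]), 'tvec': array([  71.80296605,  491.4059249 , 1151.18525364])}
wrist {'K': array([[359.43447778,   0.        , 326.86522249],
       [  0.        , 359.43447778, 242.49074758],
       [  0.        ,   0.        ,   1.        ]]), 'rvec': array([-1.56086312, -2.53762599, -0.34967598]), 'tvec': array([624.74035763, -34.85762363, 379.28337398])}
```

View pics/top0.png

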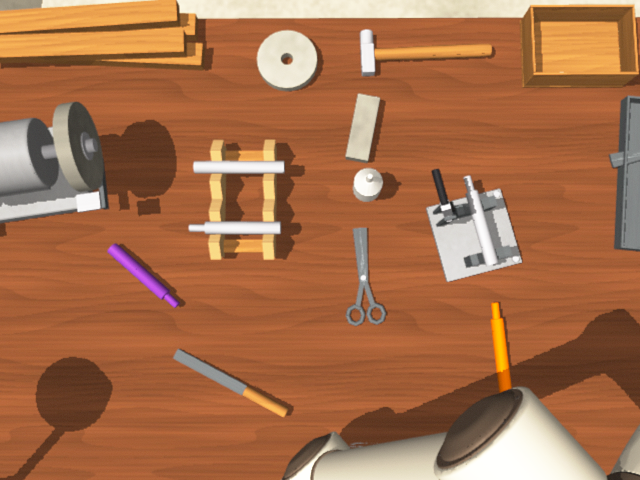

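View pics/scene0.png

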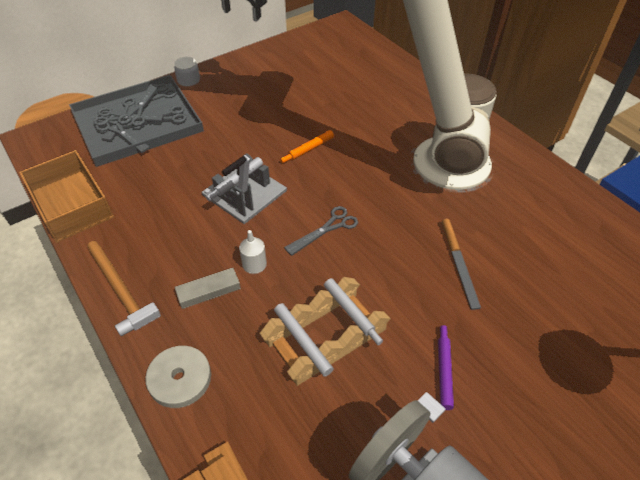

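View pics/wrist0.png

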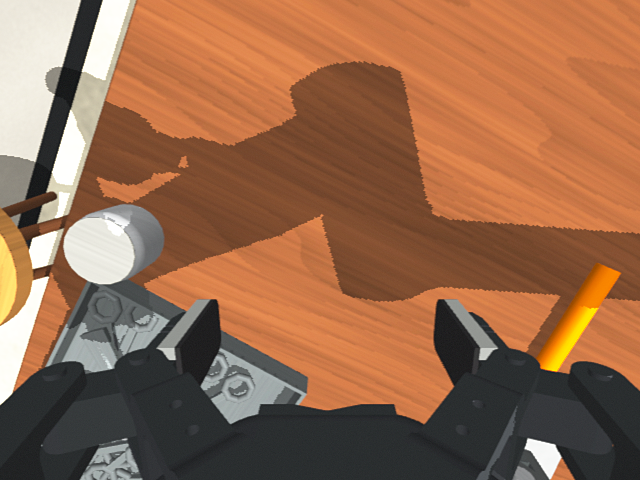

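```bash
cat > h.py <<'E'
from bench import arm,eyes,nets
import cv2,numpy as np
from scipy.spatial.transform import Rotation as R
def pix2w(n,uv,z,m=None):
    m=m or eyes.camera_model(n); Rm=cv2.Rodrigues(m['rvec'])[0]; t=m['tvec']
    uv=np.asarray(uv,float).reshape(-1,2)
    d=np.linalg.inv(m['K'])@np.c_[uv,np.ones(len(uv))].T; d=Rm.T@d; c=-Rm.T@t
    s=(np.asarray(z)-c[2])/d[2]; return (c[:,None]+s*d).T
def w2pix(n,P,m=None):
    m=m or eyes.camera_model(n); return cv2.projectPoints(np.asarray(P,float).reshape(-1,3),m['rvec'],m['tvec'],m['K'],None)[0][:,0]
E
python3 - <<'E'
import cv2
im=cv2.imread('pics/top0.png')
cv2.imwrite('pics/tr.png',cv2.resize(im[125:275,170:310],None,fx=4,fy=4,interpolation=cv2.INTER_CUBIC))
cv2.imwrite('pics/tf.png',cv2.resize(im[155:295,400:540],None,fx=4,fy=4,interpolation=cv2.INTER_CUBIC))
E
```

```text
(no output)
```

View pics/tr.png

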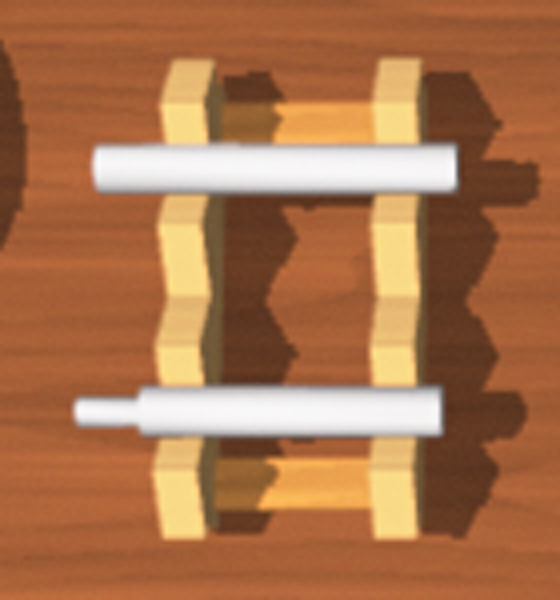

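View pics/tf.png

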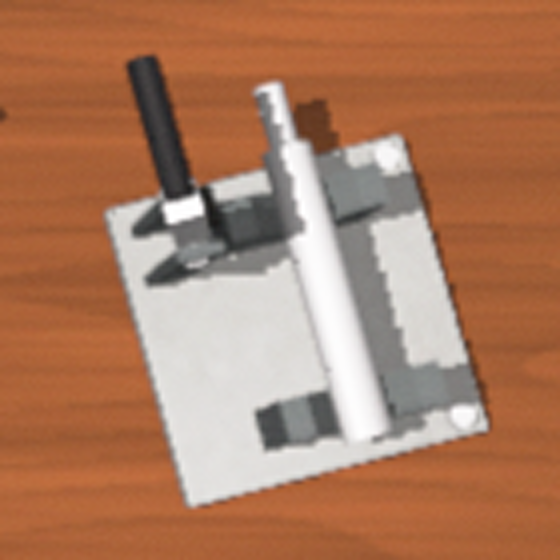

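```bash
cat > m.py <<'E'
from h import *
f=lambda p,o:np.array(p)/4-0.375+np.array(o)
F=lambda p:f(p,(400,155)); T=lambda p:f(p,(170,125))
pr=lambda n,a:print(n,np.round(a,1).tolist())
for z in(8,12): 
    c=pix2w('top',F([(108,213),(400,135),(490,430),(190,507)]),z); pr('base',c); pr(' mean',c.mean(0)); print([np.linalg.norm(c[i]-c[i-1]) for i in range(4)])
    ax=(c[0]+c[1]-c[2]-c[3])[:2]; print('yaw',np.arctan2(ax[1],ax[0]))
d=pix2w('top',F([(270,88),(297,146),(366,436)]),59); pr('done',d); ax=(d[1]-d[2])[:2]; print('yaw',np.arctan2(ax[1],ax[0])); pr('mid',(d[1]+d[2])/2)
a=pix2w('top',T([(75,410),(140,412),(442,412)]),52); pr('new',a); pr('mid',(a[1]+a[2])/2);ax=(a[1]-a[2])[:2]; print('yaw',np.arctan2(ax[1],ax[0]))
b=pix2w('top',T([(94,168),(458,168)]),52); pr('bar',b);pr('mid',b.mean(0));ax=(b[0]-b[1])[:2]; print('yaw',np.arctan2(ax[1],ax[0]))
v=pix2w('top',T([(185,301),(397,301)]),35); pr('notch',v)
k=pix2w('top',T([(162,103),(208,103),(158,342),(204,342),(156,465),(202,467),(376,103),(422,104),(372,342),(418,343),(372,467),(418,467)]),64); pr('peaks',k)
pr('hand',pix2w('top',F([(143,62),(178,195)]),190))
for n in('spindle_done','spindle_new','rest','fixture','clamp','oil_can','plain_bar','whetstone','shears'):
    r=nets.boxes_of('top',n)[:3]; print(n,[(np.round(np.array(q['position'])*[640,480]),round(q['conf'],2)) for q in r])
E
python3 m.py
```

```text
base [[553.3, -122.6, 8.0], [591.7, -266.1, 8.0], [447.0, -304.6, 8.0], [410.1, -159.2, 8.0]]
 mean [500.5, -213.1, 8.0]
[np.float64(147.81624683309533), np.float64(148.55986468407028), np.float64(149.7399652838321), np.float64(150.05665113139116)]
yaw 0.2552444021746202
base [[552.6, -122.0, 12.0], [590.9, -265.0, 12.0], [446.7, -303.4, 12.0], [409.9, -158.4, 12.0]]
 mean [500.0, -212.2, 12.0]
[np.float64(147.3206785894491), np.float64(148.06180338975992), np.float64(149.23794758828654), np.float64(149.55357171595605)]
yaw 0.2552444021746201
done [[604.1, -191.7, 59.0], [576.4, -203.6, 59.0], [440.3, -231.5, 59.0]]
yaw 0.20255966162290628
mid [508.3, -217.5, 59.0]
new [[510.0, 331.4, 52.0], [509.0, 300.9, 52.0], [508.8, 159.4, 52.0]]
mid [508.9, 230.1, 52.0]
yaw 1.5694361962044299
bar [[625.8, 325.4, 52.0], [625.5, 152.7, 52.0]]
mid [625.7, 239.1, 52.0]
yaw 1.568996250675011
notch [[564.9, 284.1, 35.0], [564.7, 182.7, 35.0]]
peaks [[654.1, 291.4, 64.0], [654.1, 269.7, 64.0], [540.3, 290.8, 64.0], [540.2, 269.4, 64.0], [482.7, 290.5, 64.0], [481.7, 269.2, 64.0], [653.9, 190.6, 64.0], [653.4, 169.0, 64.0], [540.1, 191.2, 64.0], [539.6, 169.8, 64.0], [481.6, 190.6, 64.0], [481.6, 169.3, 64.0]]
hand [[586.4, -109.6, 190.0], [530.3, -122.9, 190.0]]
spindle_done [(array([503., 349.]), 0.96), (array([481., 223.]), 0.87), (array([444., 195.]), 0.63)]
spindle_new [(array([146., 278.]), 0.65), (array([236., 229.]), 0.64)]
rest [(array([226., 204.]), 0.8)]
fixture [(array([466., 236.]), 0.58)]
clamp [(array([443., 192.]), 0.74), (array([464., 235.]), 0.44)]
oil_can [(array([369., 186.]), 0.74)]
plain_bar [(array([239., 165.]), 0.57)]
whetstone [(array([363., 125.]), 0.96), (array([235., 230.]), 0.74)]
shears [(array([359., 282.]), 0.82)]
```

```bash
cat > p.py <<'E'
from h import *
import sys
def yawrot(deg): # tool down with tool y at world angle deg
    a=np.radians(deg); y=np.array([np.cos(a),np.sin(a),0]); z=np.array([0,0,-1.]); return np.c_[np.cross(y,z),y,z]
def plan(pos,yaw=None):
    s=arm.read_state(); Rc=R.from_quat(s['ee_rot']).as_matrix()
    Rt=Rc if yaw is None else yawrot(yaw)
    rv=np.degrees(R.from_matrix(Rc.T@Rt).as_rotvec()); d=np.asarray(pos)-s['position']
    print('t',s['clock'],'pos',s['position'].round(1),'yaw',np.degrees(np.arctan2(Rc[1,1],Rc[0,1])).round(1),'w',round(s['gripper_width'],1),'F',s['contact_force'].round(1))
    print('turn deg',rv.round(2),'then shift cm (turned axes)',(Rt.T@d/10).round(2), '| (present axes)',(Rc.T@d/10).round(2))
E
python3 -c "
from p import *
plan([492,-215,235],104.6)"
```

```text
t 0.6 pos [ 281.8 -557.8  231.3] yaw 116.8 w 85.5 F [-0.2  0.1  0.3]
turn deg [-0.   0.  12.2] then shift cm (turned axes) [-28.98  27.88  -0.37] | (present axes) [-34.22  21.12  -0.37]
```

Call:
jog_arm(rows=[[[0, 0, 0], [0, 0, 6.1], 8.5], [[0, 0, 0], [0, 0, 6.1], 8.5], [[-3.6, 3.5, 0], [0, 0, 0], 8.5], [[-3.6, 3.5, 0], [0, 0, 0], 8.5], [[-3.6, 3.5, 0], [0, 0, 0], 8.5], [[-3.6, 3.5, 0], [0, 0, 0], 8.5], [[-3.6, 3.5, 0], [0, 0, 0], 8.5], [[-3.6, 3.5, 0], [0, 0, 0], 8.5], [[-3.6, 3.5, 0], [0, 0, 0], 8.5], [[-3.6, 3.4, 0], [0, 0, 0], 8.5]])

```text
clock: 1.85
position: [490.9, -213.7, 231.7]
ee_rot: [-0.127, 0.992, -0.0, 0.0]
contact_force: [0.6, -0.0, -0.5]
gripper_width: 84.9
```

```bash
python3 -c "
from p import *
plan([492,-215,235],104.6)
im=eyes.get_image('wrist');cv2.imwrite('pics/w1.png',im[:,:,::-1])
np.savez('pics/w1.npz',**eyes.camera_model('wrist'))
im=eyes.get_image('top');cv2.imwrite('pics/t1.png',im[:,:,::-1])"
```

```text
t 1.85 pos [ 490.9 -213.7  231.7] yaw 104.6 w 84.9 F [ 0.6 -0.  -0.5]
turn deg [-0.02  0.04  0.02] then shift cm (turned axes) [-0.07 -0.15 -0.33] | (present axes) [-0.07 -0.15 -0.33]
```

View pics/w1.png

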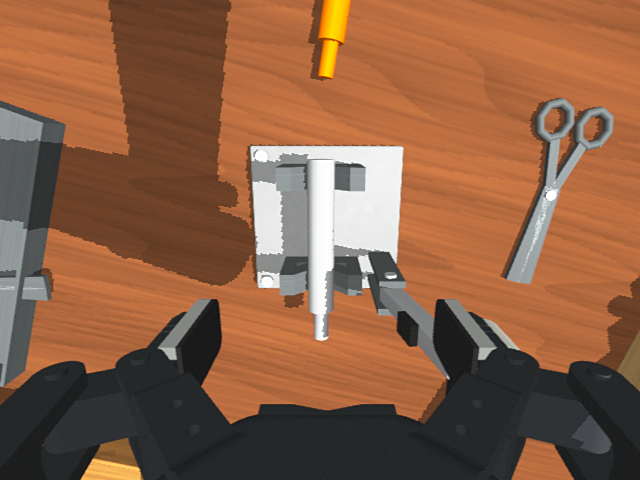

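```bash
python3 -c "
import cv2
im=cv2.imread('pics/w1.png')
cv2.imwrite('pics/w1c.png',cv2.resize(im[135:355,235:435],None,fx=2.7,fy=2.7,interpolation=cv2.INTER_CUBIC))"
```

```text
(no output)
```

View pics/w1c.png

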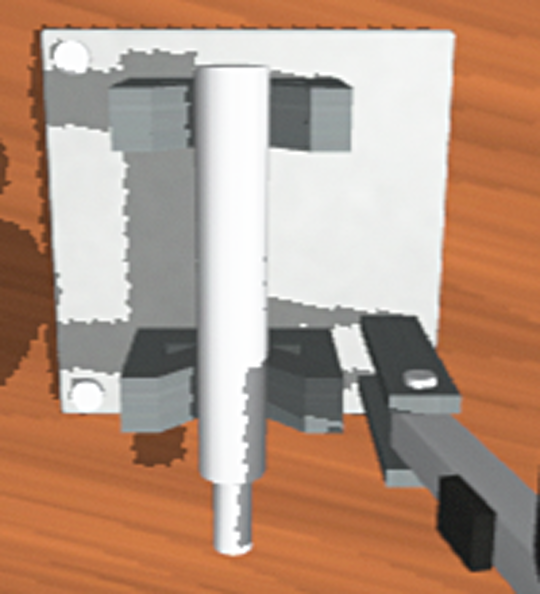

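```bash
cat > m2.py <<'E'
from h import *
m=dict(np.load('pics/w1.npz')); Rm=cv2.Rodrigues(m['rvec'])[0]; print('cam',(-Rm.T@m['tvec']).round(1),'fwd',Rm[2].round(3))
g=lambda p:np.array(p)/2.7-0.3+np.array([235,135])
th=.255;u=np.array([np.cos(th),np.sin(th)]);v=np.array([-u[1],u[0]]);c=np.array([500.3,-212.7])
def show(n,p,z):
    w=pix2w('wrist',g(p),z,m); r=w[:,:2]-c; print(n,w[:,:2].round(1).tolist(),'fix',np.c_[r@u,r@v].round(1).tolist())
show('spine edges rear/shoulder',[(195,75),(269,75),(200,475),(265,475)],59)
show('axis',[(232,70),(232,478),(233,550)],59)
show('base z8',[(40,30),(455,32),(63,412),(435,345)],8)
show('base z12',[(40,30),(455,32),(63,412)],12)
show('blocks-x z67',[(112,88),(352,88),(112,150),(352,150)],67)
show('blocks-x z67 upper',[(112,78),(352,78)],67)
show('blocks+x z67',[(120,378),(135,328),(340,375),(335,330)],67)
E
python3 m2.py
```

```text
cam [ 427.2 -228.5  374.9] fwd [ 0.264  0.069 -0.962]
spine edges rear/shoulder [[449.1, -240.6], [443.1, -217.8], [584.4, -205.0], [578.4, -182.6]] fix [[-56.5, -14.1], [-56.6, 9.5], [83.3, -13.8], [83.2, 9.4]]
axis [[444.6, -229.6], [582.6, -193.7], [610.5, -186.0]] fix [[-58.1, -2.3], [84.4, -2.4], [113.4, -2.0]]
base z8 [[451.6, -301.2], [413.4, -154.5], [596.7, -262.1], [530.4, -124.5]] fix [[-69.4, -73.3], [-69.4, 78.2], [80.9, -72.1], [51.3, 77.8]]
base z12 [[451.4, -300.4], [413.6, -155.3], [594.9, -261.7]] fix [[-69.5, -72.5], [-69.4, 77.4], [79.2, -71.3]]
blocks-x z67 [[459.1, -264.3], [439.9, -192.1], [477.9, -260.1], [458.4, -186.6]] fix [[-52.9, -39.5], [-53.3, 35.2], [-33.7, -40.2], [-34.0, 35.8]]
blocks-x z67 upper [[456.1, -265.0], [437.0, -193.0]] fix [[-56.0, -39.4], [-56.3, 35.1]]
blocks+x z67 [[552.4, -240.6], [533.7, -239.7], [532.2, -168.9], [517.3, -175.0]] fix [[43.4, -40.1], [25.6, -34.5], [41.9, 34.3], [25.9, 32.1]]
```

```bash
python3 -c "
from p import *
plan([500.6,-214.8,39],104.6)"
```

```text
t 1.95 pos [ 492.3 -212.1  231.5] yaw 104.9 w 85.0 F [-0.8 -0.7  0.5]
turn deg [-0.01  0.08  0.3 ] then shift cm (turned axes) [-0.73 -0.47 19.25] | (present axes) [-0.7  -0.47 19.25]
```

Call:
jog_arm(rows=[[[-0.5, 0, 5], [0, 0, 0], 8.5], [[-0.5, 0, 5], [0, 0, 0], 8.5], [[0, 0, 5], [0, 0, 0], 8.5]])

```text
clock: 2.33
position: [500.2, -213.0, 80.3]
ee_rot: [-0.127, 0.992, -0.0, 0.001]
contact_force: [0.1, -0.4, 0.1]
gripper_width: 84.8
```

```bash
python3 -c "
from p import *
plan([500.6,-214.8,39],104.6)
im=eyes.get_image('wrist');cv2.imwrite('pics/w2.png',im[:,:,::-1])
plan([500.6,-214.8,39],104.6)"
```

```text
t 2.325 pos [ 500.2 -213.    80.3] yaw 104.6 w 84.8 F [ 0.1 -0.4  0.1]
turn deg [-0.04  0.08  0.01] then shift cm (turned axes) [ 0.01 -0.19  4.13] | (present axes) [ 0.02 -0.18  4.13]
t 2.375 pos [ 495.  -211.8   73.4] yaw 104.5 w 85.2 F [-2.5  0.4 -4.4]
turn deg [ 0.37 -0.63 -0.14] then shift cm (turned axes) [-0.47 -0.43  3.44] | (present axes) [-0.51 -0.45  3.44]
```

View pics/w2.png

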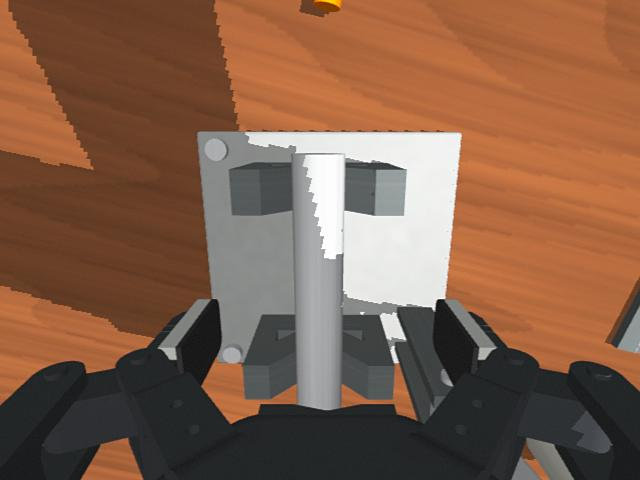

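Call:
jog_arm(rows=[[[0, 0, 0], [0, 0, 0], 8.5], [[0, 0, 0], [0, 0, 0], 8.5]])

```text
clock: 2.62
position: [501.6, -213.3, 83.7]
ee_rot: [-0.127, 0.992, -0.001, 0.002]
contact_force: [0.7, -0.2, 0.6]
gripper_width: 85.1
```

```bash
python3 -c "
from p import *
plan([500.6,-214.8,39],104.6)
im=eyes.get_image('wrist');cv2.imwrite('pics/w2.png',im[:,:,::-1])
plan([500.6,-214.8,39],104.6)
m=eyes.camera_model('wrist')
# project pad/grasp axis point
s=arm.read_state();print(w2pix('wrist',[[*s['position'][:2],59],[*s['position'][:2],59]],m))
"
```

```text
t 2.625 pos [ 501.6 -213.3   83.7] yaw 104.6 w 85.1 F [ 0.7 -0.2  0.6]
turn deg [-0.13  0.23  0.02] then shift cm (turned axes) [ 0.14 -0.12  4.47] | (present axes) [ 0.15 -0.11  4.47]
t 2.675 pos [ 501.6 -213.2   83.9] yaw 104.6 w 85.2 F [-1.  -0.2  0.7]
turn deg [-0.13  0.26  0.01] then shift cm (turned axes) [ 0.14 -0.13  4.49] | (present axes) [ 0.16 -0.12  4.49]
[[327.9311845  283.10495644]
 [327.9311845  283.10495644]]
```

View pics/w2.png

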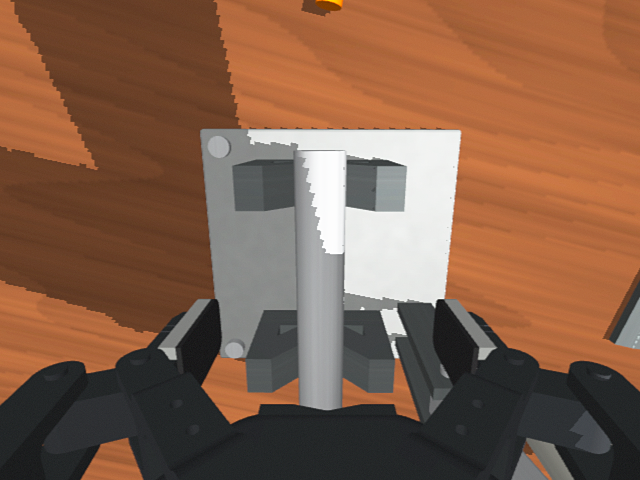

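Call:
jog_arm(rows=[[[0.2, -0.4, 2.2], [0, 0, 0], 8.5], [[0, 0, 2.2], [0, 0, 0], 8.5], [[0, 0, 0], [0, 0, 0], 6], [[0, 0, 0], [0, 0, 0], 4]])

```text
clock: 3.18
position: [500.2, -217.3, 39.1]
ee_rot: [-0.127, 0.992, -0.001, 0.002]
contact_force: [0.3, -0.3, -0.4]
gripper_width: 51.2
```

```bash
python3 -c "
from p import *
plan([500.6,-214.8,39],104.6)
im=eyes.get_image('wrist');cv2.imwrite('pics/w3.png',im[:,:,::-1])
m=eyes.camera_model('wrist')
s=arm.read_state();print(w2pix('wrist',[[*s['position'][:2],59],[*s['position'][:2],59]],m))
"
```

```text
t 3.175 pos [ 500.2 -217.3   39.1] yaw 104.6 w 51.2 F [ 0.3 -0.3 -0.4]
turn deg [-0.09  0.17  0.03] then shift cm (turned axes) [-0.1   0.24  0.01] | (present axes) [-0.1   0.24  0.01]
[[327.98744968 327.93229114]
 [327.98744968 327.93229114]]
```

View pics/w3.png

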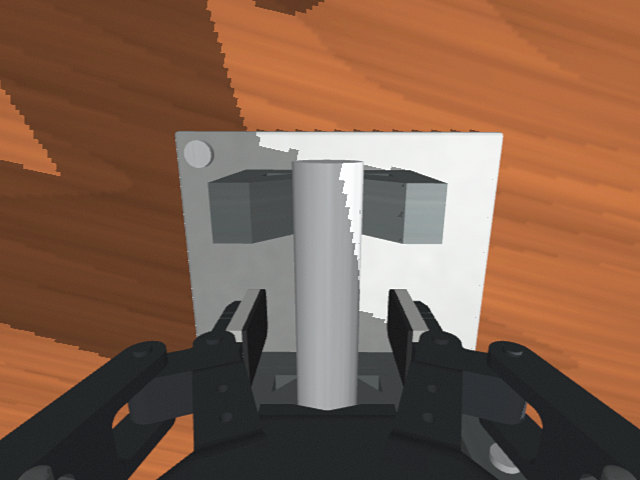

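Call:
jog_arm(rows=[[[0, 0, 0], [0, 0, 0], 0.5], [[0, 0, 0], [0, 0, 0], 0.5], [[0, 0, 0], [0, 0, 0], 0.5], [[0, 0, 0], [0, 0, 0], 0.5]])

```text
clock: 3.72
position: [499.9, -217.5, 38.7]
ee_rot: [-0.127, 0.992, -0.001, 0.001]
contact_force: [-1.2, -0.9, 6.1]
gripper_width: 22.3
```

```bash
python3 -c "
from p import *
plan([500.6,-214.8,39],104.6)
"
```

```text
t 3.725 pos [ 499.9 -217.5   38.7] yaw 104.6 w 22.3 F [-1.2 -0.9  6.1]
turn deg [-0.08  0.11  0.03] then shift cm (turned axes) [-0.14  0.24 -0.03] | (present axes) [-0.14  0.24 -0.03]
```

Call:
jog_arm(rows=[[[0, 0, -1], [0, 0, 0], 0.5], [[0, 0, -3], [0, 0, 0], 0.5], [[0, 0, -5], [0, 0, 0], 0.5], [[0, 0, -5], [0, 0, 0], 0.5], [[0, 0, -5], [0, 0, 0], 0.5], [[0, 0, -1.5], [0, 0, 0], 0.5], [[0, 0, 0], [0, 0, 0], 0.5]])

```text
clock: 4.6
position: [498.1, -216.5, 241.2]
ee_rot: [-0.127, 0.992, 0.001, -0.001]
contact_force: [-0.4, 0.0, -6.2]
gripper_width: 22.2
```

```bash
python3 -c "
from p import *
plan([567.5,230,235],180)
im=eyes.get_image('wrist');cv2.imwrite('pics/w4.png',im[:,:,::-1])
"
```

```text
t 4.6 pos [ 498.1 -216.5  241.2] yaw 104.6 w 22.2 F [-0.4  0.  -6.2]
turn deg [ 1.300e-01  3.000e-02 -7.543e+01] then shift cm (turned axes) [-44.65  -6.94   0.62] | (present axes) [-17.95  41.47   0.69]
```

View pics/w4.png

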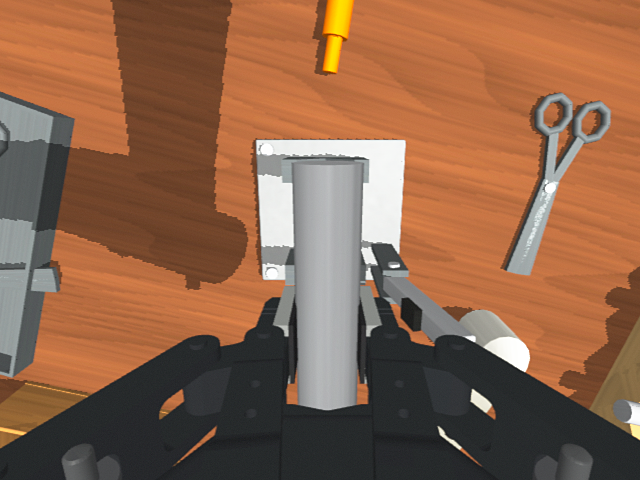

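```bash
cat >> p.py <<'E'
def rows(pos,yaw,n,jaw):
    s=arm.read_state(); Rc=R.from_quat(s['ee_rot']); d=np.asarray(pos)-s['position']
    rv=(Rc.inv()*R.from_matrix(yawrot(yaw))).as_rotvec(); o=[]
    for i in range(n):
        Ri=Rc*R.from_rotvec(rv*i/n); sh=Ri.inv().apply(d/n)/10
        o.append([sh.round(1).tolist(),[0,0,round(float(np.degrees(rv[2])/n),1)],jaw])
    print(o)
E
python3 -c "
from p import *
rows([567.5,222,235],180,9,0.5)
im=cv2.imread('pics/w4.png')
print(pix2w('wrist',[[328,163]],261))
"
```

```text
[[[-2.0, 4.5, 0.1], [0, 0, -8.4], 0.5], [[-2.6, 4.2, 0.1], [0, 0, -8.4], 0.5], [[-3.2, 3.8, 0.1], [0, 0, -8.4], 0.5], [[-3.7, 3.2, 0.1], [0, 0, -8.4], 0.5], [[-4.1, 2.7, 0.1], [0, 0, -8.4], 0.5], [[-4.5, 2.0, 0.1], [0, 0, -8.4], 0.5], [[-4.7, 1.4, 0.1], [0, 0, -8.4], 0.5], [[-4.9, 0.7, 0.1], [0, 0, -8.4], 0.5], [[-4.9, -0.1, 0.1], [0, 0, -8.4], 0.5]]
[[ 437.80634775 -232.01807183  261.        ]]
```

Call:
jog_arm(rows=[[[-2.0, 4.5, 0], [0, 0, -8.4], 0.5], [[-2.6, 4.2, 0], [0, 0, -8.4], 0.5], [[-3.2, 3.8, 0], [0, 0, -8.4], 0.5], [[-3.7, 3.2, 0], [0, 0, -8.4], 0.5], [[-4.1, 2.7, 0], [0, 0, -8.4], 0.5], [[-4.5, 2.0, 0], [0, 0, -8.4], 0.5], [[-4.7, 1.4, 0], [0, 0, -8.4], 0.5], [[-4.9, 0.7, 0], [0, 0, -8.4], 0.5], [[-4.9, -0.1, 0], [0, 0, -8.4], 0.5], [[0, 0, 0], [0, 0, 0], 0.5]])

```text
clock: 5.9
position: [566.5, 223.4, 237.5]
ee_rot: [0.71, -0.705, -0.001, 0.003]
contact_force: [-0.1, -0.2, -5.7]
gripper_width: 22.4
```

```bash
python3 -c "
from p import *
plan([567.5,222,150],180)
im=eyes.get_image('wrist');cv2.imwrite('pics/w5.png',im[:,:,::-1])
plan([567.5,222,150],180)
im=eyes.get_image('top');cv2.imwrite('pics/t5.png',im[:,:,::-1])
plan([567.5,222,150],180)
"
```

```text
t 5.9 pos [566.5 223.4 237.5] yaw -179.6 w 22.4 F [-0.1 -0.2 -5.7]
turn deg [ 0.36 -0.17  0.42] then shift cm (turned axes) [ 0.14 -0.1   8.75] | (present axes) [ 0.12 -0.15  8.75]
t 5.95 pos [566.1 221.6 237.9] yaw -179.7 w 22.5 F [-0.4  0.4 -5.9]
turn deg [ 0.4  -0.21  0.28] then shift cm (turned axes) [-0.04 -0.14  8.79] | (present axes) [-0.07 -0.2   8.79]
t 6.0 pos [566.2 220.4 238.6] yaw -179.8 w 22.6 F [-0.9 -0.1 -5.8]
turn deg [ 0.36 -0.21  0.2 ] then shift cm (turned axes) [-0.16 -0.13  8.86] | (present axes) [-0.19 -0.19  8.86]
```

View pics/w5.png

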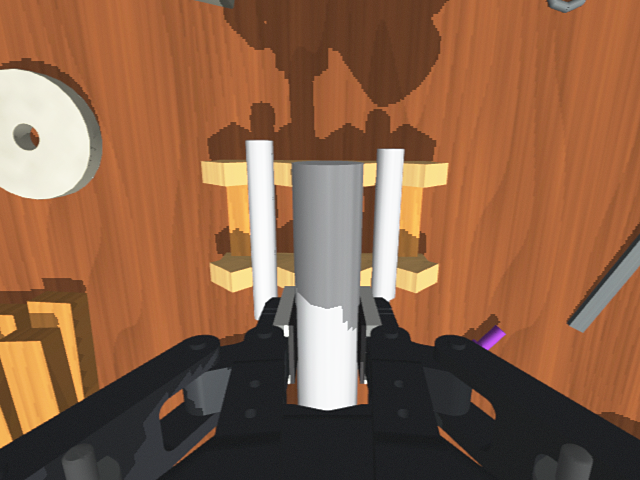

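View pics/t5.png

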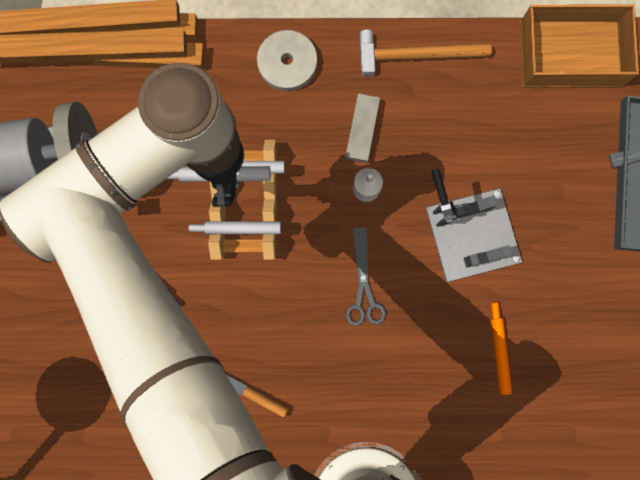

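```bash
python3 -c "
from p import *
im=eyes.get_image('wrist');cv2.imwrite('pics/w6.png',im[:,:,::-1])
cv2.imwrite('pics/w6c.png',cv2.resize(im[130:330,190:460,::-1],None,fx=2.9,fy=2.9,interpolation=cv2.INTER_CUBIC))
np.savez('pics/w6.npz',**eyes.camera_model('wrist'))
plan([567.5,222,150],180)
"
```

```text
t 6.05 pos [566.5 219.8 239.5] yaw -179.9 w 22.3 F [ 0.6 -1.1 -6. ]
turn deg [ 0.28 -0.17  0.15] then shift cm (turned axes) [-0.22 -0.1   8.95] | (present axes) [-0.25 -0.15  8.95]
```

View pics/w6c.png

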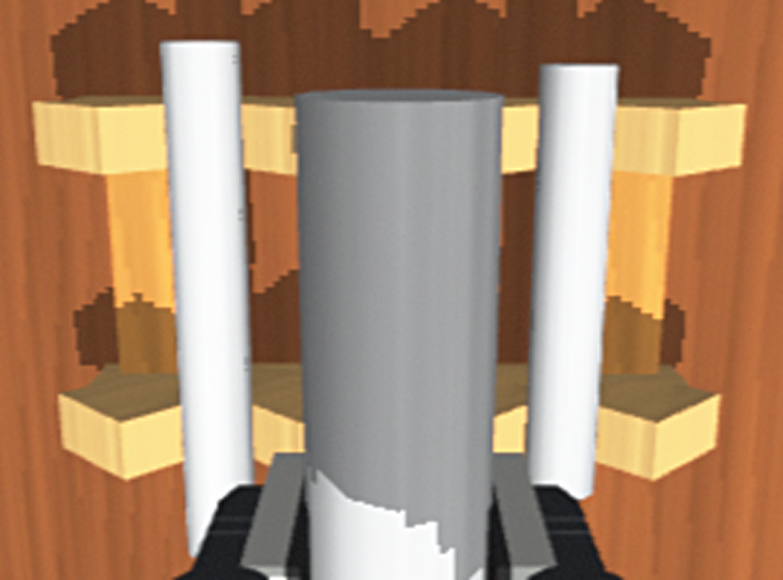

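```bash
python3 -c "
from h import *
m=dict(np.load('pics/w6.npz'))
g=lambda p:np.array(p)/2.9-0.3+np.array([190,130])
w=lambda p,z:print(pix2w('wrist',g(p),z,m)[:,:2].round(1).tolist())
w([(202.5,100),(219,450),(578.5,100),(562.5,450)],52)
w([(200,42),(579,65),(565,495)],52)
w([(97,172),(676,175),(125,479),(656,479)],64)
w([(97,98),(676,100)],64)
w([(310,460),(490,460),(298,100),(502,100)],260)
Rm=cv2.Rodrigues(m['rvec'])[0]; print('cam',(-Rm.T@m['tvec']).round(1))
"
```

```text
[[626.4, 169.9], [626.2, 286.5], [509.5, 169.6], [509.2, 286.3]]
[[626.3, 152.5], [509.9, 159.0], [507.6, 303.0]]
[[657.4, 190.8], [480.6, 191.2], [655.6, 291.9], [479.8, 291.7]]
[[655.7, 168.7], [482.3, 168.8]]
[[577.6, 203.0], [554.8, 203.0], [578.2, 158.3], [554.6, 158.2]]
cam [567.2 151.5 383.1]
```

Call:
jog_arm(rows=[[[-0.2, -0.1, 3], [0, 0, 0.1], 0.5], [[0, 0, 4], [0, 0, 0], 0.5], [[0, 0, 4], [0, 0, 0], 0.5], [[0, 0, 3], [0, 0, 0], 0.5], [[0, 0, 0], [0, 0, 0], 0.5], [[0, 0, 0], [0, 0, 0], 0.5]])

```text
clock: 6.8
position: [569.7, 222.3, 103.7]
ee_rot: [0.708, -0.707, 0.001, -0.001]
contact_force: [0.8, -0.2, -5.3]
gripper_width: 21.9
```

```bash
python3 -c "
from p import *
plan([567.8,222,33],180)
im=eyes.get_image('wrist');cv2.imwrite('pics/w7.png',im[:,:,::-1])
plan([567.8,222,33],180)
"
```

```text
t 6.8 pos [569.7 222.3 103.7] yaw -179.9 w 21.9 F [ 0.8 -0.2 -5.3]
turn deg [-0.13  0.04  0.07] then shift cm (turned axes) [0.03 0.19 7.07] | (present axes) [0.04 0.2  7.07]
t 6.85 pos [569.9 222.8 104.3] yaw -179.9 w 22.3 F [ 0.   0.4 -5.8]
turn deg [-0.19  0.09  0.08] then shift cm (turned axes) [0.08 0.21 7.13] | (present axes) [0.09 0.24 7.13]
```

View pics/w7.png

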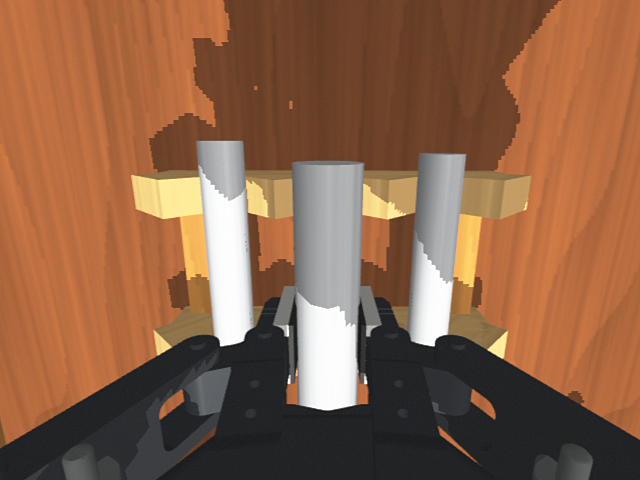

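Call:
jog_arm(rows=[[[0, 0.2, 2.5], [0, 0, 0], 0.5], [[0, 0, 2.5], [0, 0, 0], 0.5], [[0, 0, 1], [0, 0, 0], 0.5], [[0, 0, 0], [0, 0, 0], 0.5], [[0, 0, 0], [0, 0, 0], 0.5]])

```text
clock: 7.48
position: [567.7, 223.3, 43.9]
ee_rot: [0.708, -0.706, 0.0, -0.002]
contact_force: [-0.2, 0.1, -5.0]
gripper_width: 22.4
```

```bash
python3 -c "
from p import *
plan([567.8,222,33],180)
im=eyes.get_image('wrist');cv2.imwrite('pics/w8.png',im[:,:,::-1])
plan([567.8,222,33],180)
"
```

```text
t 7.475 pos [567.7 223.3  43.9] yaw -179.9 w 22.4 F [-0.2  0.1 -5. ]
turn deg [-0.16  0.09  0.12] then shift cm (turned axes) [ 0.13 -0.01  1.09] | (present axes) [ 0.13 -0.    1.09]
t 7.525 pos [567.6 223.3  43.8] yaw -179.9 w 21.6 F [ 0.2  0.2 -5.6]
turn deg [-0.15  0.09  0.12] then shift cm (turned axes) [ 0.13 -0.02  1.08] | (present axes) [ 0.13 -0.02  1.08]
```

View pics/w8.png

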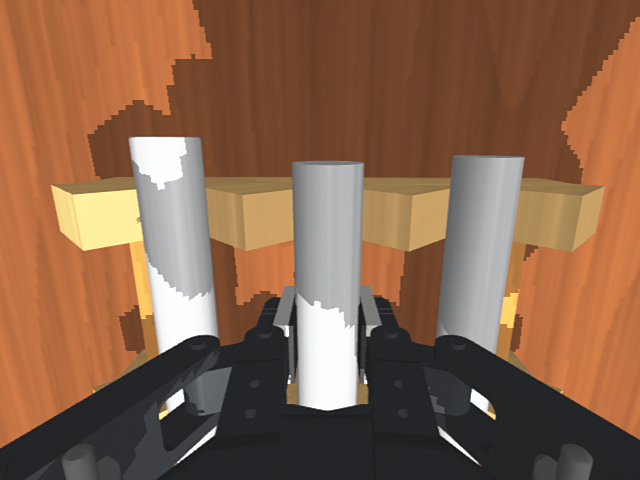

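Call:
jog_arm(rows=[[[0, 0, 0.6], [0, 0, 0], 0.5], [[0, 0, 0.5], [0, 0, 0], 0.5], [[0, 0, 0.1], [0, 0, 0], 0.5], [[0, 0, 0], [0, 0, 0], 0.5]])

```text
clock: 8.02
position: [567.8, 223.1, 31.8]
ee_rot: [0.708, -0.706, 0.001, -0.001]
contact_force: [0.8, -1.7, 4.4]
gripper_width: 22.3
```

Call:
jog_arm(rows=[[[0, 0, 0], [0, 0, 0], 3.0], [[0, 0, 0], [0, 0, 0], 4.0], [[0, 0, 0], [0, 0, 0], 4.0]])

```text
clock: 8.4
position: [566.4, 222.7, 30.1]
ee_rot: [0.708, -0.706, -0.0, 0.0]
contact_force: [-0.7, -0.3, 0.2]
gripper_width: 39.5
```

```bash
python3 -c "
from p import *
plan([567.8,222,33],180)
im=eyes.get_image('wrist');cv2.imwrite('pics/w9.png',im[:,:,::-1])
"
```

```text
t 8.4 pos [566.4 222.7  30.1] yaw -179.9 w 39.5 F [-0.7 -0.3  0.2]
turn deg [ 0.02 -0.01  0.1 ] then shift cm (turned axes) [ 0.07 -0.14 -0.29] | (present axes) [ 0.07 -0.14 -0.29]
```

View pics/w9.png

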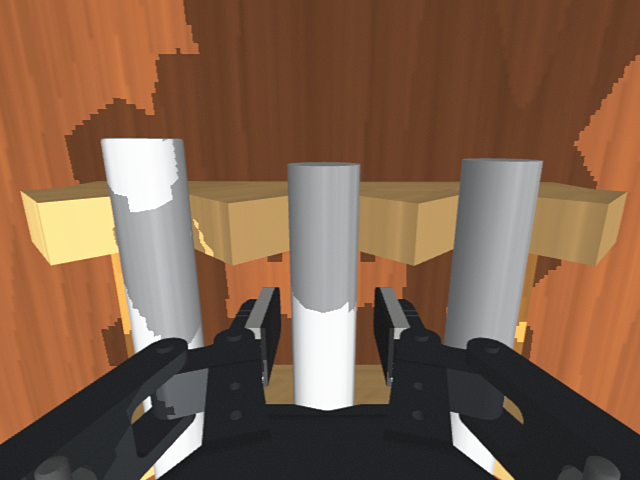

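Call:
jog_arm(rows=[[[0, 0, -1], [0, 0, 0], 4], [[0, 0, -4], [0, 0, 0], 4], [[0, 0, -4], [0, 0, 0], 4], [[-0.6, 2.8, 0], [0, 0, 0], 4], [[0, 2.8, 0], [0, 0, 0], 4], [[0, 0, 0], [0, 0, 0], 4], [[0, 0, 0], [0, 0, 0], 4]])

```text
clock: 9.32
position: [511.3, 228.9, 121.1]
ee_rot: [0.708, -0.706, 0.0, -0.001]
contact_force: [0.5, 0.5, 0.7]
gripper_width: 39.7
```

```bash
python3 -c "
from p import *
plan([509.4,229.5,32],180)
im=eyes.get_image('wrist');cv2.imwrite('pics/w10.png',im[:,:,::-1])
np.savez('pics/w10.npz',**eyes.camera_model('wrist'))
plan([509.4,229.5,32],180)
s=arm.read_state();print(w2pix('wrist',[[*s['position'][:2],52]]))
"
```

```text
t 9.325 pos [511.3 228.9 121.1] yaw -179.9 w 39.7 F [0.5 0.5 0.7]
turn deg [-0.08  0.05  0.12] then shift cm (turned axes) [-0.06  0.19  8.91] | (present axes) [-0.05  0.2   8.91]
t 9.375 pos [511.4 228.9 120.8] yaw -179.9 w 39.9 F [-0.2 -0.6 -0.9]
turn deg [-0.06  0.04  0.1 ] then shift cm (turned axes) [-0.06  0.2   8.88] | (present axes) [-0.06  0.21  8.88]
[[326.90104174 257.0522057 ]]
```

View pics/w10.png

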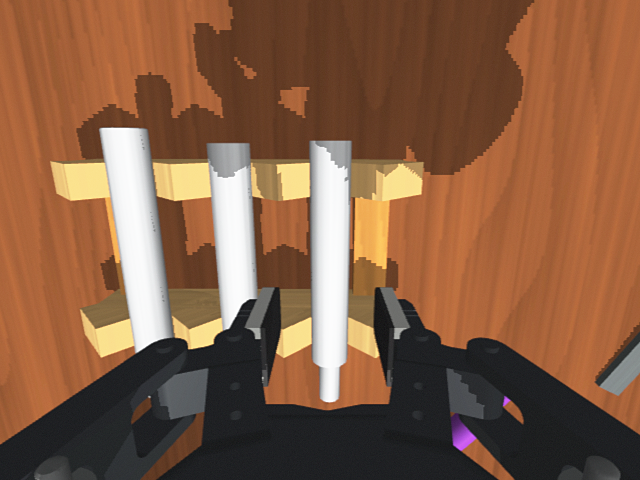

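```bash
python3 -c "
from h import *
m=dict(np.load('pics/w10.npz'))
print(pix2w('wrist',[(330,142),(330,364),(329,401),(331,160),(330,340)],52,m).round(1).tolist())
print(pix2w('wrist',[(229,144),(231,200),(237,300)],52,m).round(1).tolist())
"
```

```text
[[509.8, 160.1, 52.0], [509.1, 304.9, 52.0], [509.7, 334.6, 52.0], [509.2, 170.1, 52.0], [509.2, 286.7, 52.0]]
[[567.3, 161.4, 52.0], [568.4, 193.4, 52.0], [569.1, 258.0, 52.0]]
```

Call:
jog_arm(rows=[[[-0.2, 0.2, 1], [0, 0, 0], 4], [[0, 0, 3], [0, 0, 0], 4], [[0, 0, 3], [0, 0, 0], 4], [[0, 0, 1.7], [0, 0, 0], 4], [[0, 0, 0], [0, 0, 0], 4], [[0, 0, 0], [0, 0, 0], 4]])

```text
clock: 10.12
position: [509.1, 230.8, 33.5]
ee_rot: [0.708, -0.706, 0.0, -0.0]
contact_force: [0.1, 0.8, 0.5]
gripper_width: 39.9
```

```bash
python3 -c "
from p import *
plan([509.4,230.5,32],180)
im=eyes.get_image('wrist');cv2.imwrite('pics/w11.png',im[:,:,::-1])
np.savez('pics/w11.npz',**eyes.camera_model('wrist'))
"
```

```text
t 10.125 pos [509.1 230.8  33.5] yaw -179.9 w 39.9 F [0.1 0.8 0.5]
turn deg [-0.03  0.01  0.11] then shift cm (turned axes) [ 0.03 -0.03  0.15] | (present axes) [ 0.03 -0.03  0.15]
```

View pics/w11.png

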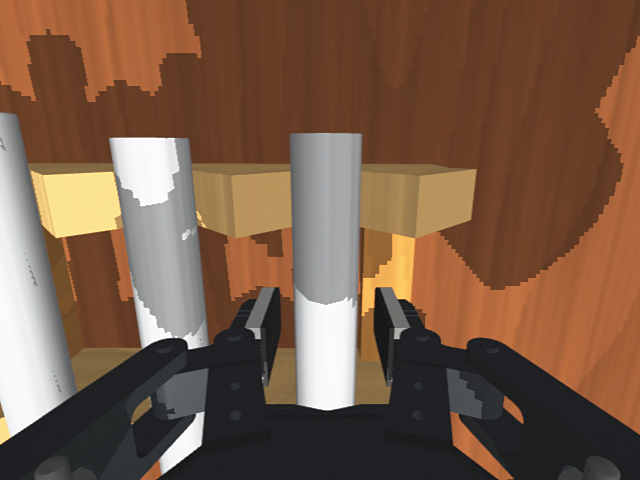

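Centred between the pads (spindle at column 326, pads at 264–392). Close.

Call:
jog_arm(rows=[[[0, 0, 0.1], [0, 0, 0], 0.5], [[0, 0, 0], [0, 0, 0], 0.5], [[0, 0, 0], [0, 0, 0], 0.5], [[0, 0, 0], [0, 0, 0], 0.5]])

```text
clock: 10.68
position: [509.8, 231.1, 33.5]
ee_rot: [0.708, -0.706, 0.0, -0.001]
contact_force: [2.9, -0.5, 5.1]
gripper_width: 21.9
```

Call:
jog_arm(rows=[[[0, 0, -1], [0, 0, 0], 0.5], [[0, 0, -3], [0, 0, 0], 0.5], [[0, 0, -5], [0, 0, 0], 0.5], [[0, 0, -5], [0, 0, 0], 0.5], [[0, 0, -5], [0, 0, 0], 0.5], [[0, 0, -2], [0, 0, 0], 0.5], [[0, 0, 0], [0, 0, 0], 0.5], [[0, 0, 0], [0, 0, 0], 0.5]])

```text
clock: 11.68
position: [506.9, 229.9, 239.7]
ee_rot: [0.708, -0.707, -0.001, 0.003]
contact_force: [0.7, -0.8, -5.0]
gripper_width: 22.3
```

```bash
python3 -c "
from p import *
plan([500,-217,245],104.6)
im=eyes.get_image('wrist');cv2.imwrite('pics/w12.png',im[:,:,::-1])
m=eyes.camera_model('wrist');s=arm.read_state();print(s['position'],pix2w('wrist',[[328,140],[328,150],[328,160],[328,165],[328,134]],s['position'][2]+20,m))
rows([500,-217,245],104.6,9,0.5)
"
```

```text
t 11.675 pos [506.9 229.9 239.7] yaw -179.9 w 22.3 F [ 0.7 -0.8 -5. ]
turn deg [ 0.16 -0.31 75.48] then shift cm (turned axes) [ 11.93 -43.07  -0.53] | (present axes) [44.69  0.75 -0.42]
[507.10463354 229.85617673 239.68863162] [[506.81751423 160.51174493 259.68863162]
 [506.80883446 163.71627568 259.68863162]
 [506.80002908 166.96718347 259.68863162]
 [506.79557843 168.61034451 259.68863162]
 [506.8226629  158.61087636 259.68863162]]
[[[5.0, 0.1, -0.0], [0, 0, 8.4], 0.5], [[4.9, -0.6, -0.0], [0, 0, 8.4], 0.5], [[4.8, -1.4, -0.1], [0, 0, 8.4], 0.5], [[4.5, -2.0, -0.1], [0, 0, 8.4], 0.5], [[4.2, -2.7, -0.1], [0, 0, 8.4], 0.5], [[3.8, -3.3, -0.1], [0, 0, 8.4], 0.5], [[3.2, -3.8, -0.1], [0, 0, 8.4], 0.5], [[2.7, -4.2, -0.1], [0, 0, 8.4], 0.5], [[2.0, -4.5, -0.1], [0, 0, 8.4], 0.5]]
```

View pics/w12.png

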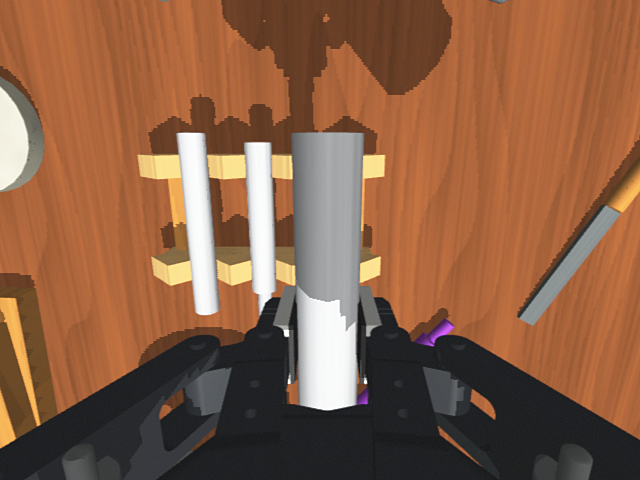

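Call:
jog_arm(rows=[[[5.0, 0.1, -0.2], [0, 0, 8.4], 0.5], [[4.9, -0.6, -0.2], [0, 0, 8.4], 0.5], [[4.8, -1.4, -0.1], [0, 0, 8.4], 0.5], [[4.5, -2.0, 0], [0, 0, 8.4], 0.5], [[4.2, -2.7, 0], [0, 0, 8.4], 0.5], [[3.8, -3.3, 0], [0, 0, 8.4], 0.5], [[3.2, -3.8, 0], [0, 0, 8.4], 0.5], [[2.7, -4.2, 0], [0, 0, 8.4], 0.5], [[2.0, -4.5, 0], [0, 0, 8.3], 0.5], [[0, 0, 0], [0, 0, 0], 0.5]])

```text
clock: 12.98
position: [499.9, -219.7, 244.9]
ee_rot: [-0.124, 0.992, 0.001, -0.002]
contact_force: [0.0, 0.6, -5.4]
gripper_width: 22.3
```

Call:
jog_arm(rows=[[[0, 0, 0], [0, 0, 0], 0.5], [[0, 0, 0], [0, 0, 0], 0.5]])

```text
clock: 13.22
position: [501.1, -216.2, 246.6]
ee_rot: [-0.128, 0.992, 0.0, -0.001]
contact_force: [0.8, -0.2, -4.5]
gripper_width: 22.3
```

```bash
python3 -c "
from p import *
plan([500,-217.5,130],104.6)
im=eyes.get_image('wrist');cv2.imwrite('pics/w13.png',im[:,:,::-1])
np.savez('pics/w13.npz',**eyes.camera_model('wrist'))
im=eyes.get_image('top');cv2.imwrite('pics/t13.png',cv2.resize(im[155:295,400:540,::-1],None,fx=4,fy=4))
"
```

```text
t 13.225 pos [ 501.1 -216.2  246.6] yaw 104.7 w 22.3 F [ 0.8 -0.2 -4.5]
turn deg [ 0.05 -0.07  0.09] then shift cm (turned axes) [ 0.14 -0.1  11.66] | (present axes) [ 0.12 -0.11 11.66]
```

View pics/w13.png

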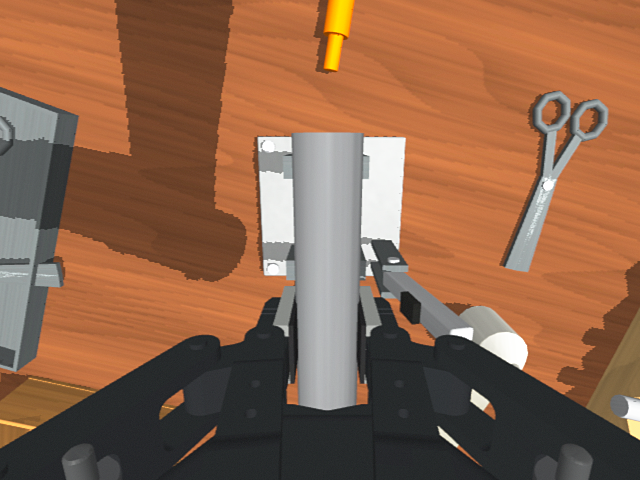

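View pics/t13.png

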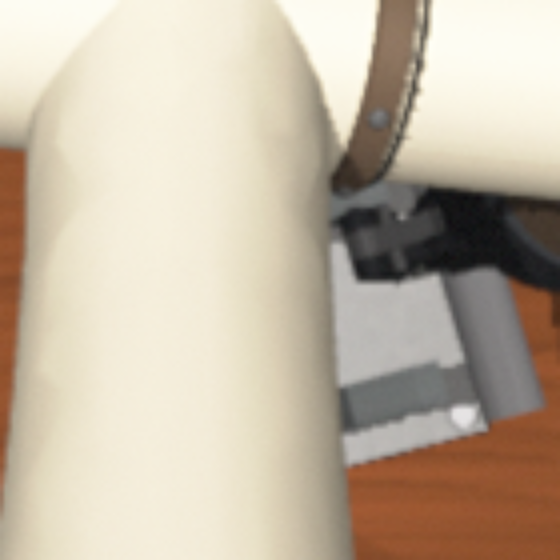

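Call:
jog_arm(rows=[[[0.1, -0.1, 2], [0, 0, 0], 0.5], [[0, 0, 4], [0, 0, 0], 0.5], [[0, 0, 5], [0, 0, 0], 0.5], [[0, 0, 4], [0, 0, 0], 0.5], [[0, 0, 3], [0, 0, 0], 0.5], [[0, 0, 1], [0, 0, 0], 0.5], [[0, 0, 0], [0, 0, 0], 0.5], [[0, 0, 0], [0, 0, 0], 0.5]])

```text
clock: 14.32
position: [502.0, -218.4, 59.0]
ee_rot: [-0.128, 0.992, -0.001, 0.002]
contact_force: [0.1, -0.0, -3.9]
gripper_width: 22.3
```

```bash
python3 -c "
from p import *
plan([500,-217.5,40.5],104.6)
im=eyes.get_image('wrist');cv2.imwrite('pics/w14.png',im[:,:,::-1])
plan([500,-217.5,40.5],104.6)
"
```

```text
t 14.325 pos [ 502.  -218.4   59. ] yaw 104.7 w 22.3 F [ 0.1 -0.  -3.9]
turn deg [-0.09  0.18  0.05] then shift cm (turned axes) [0.17 0.14 1.85] | (present axes) [0.17 0.14 1.84]
t 14.375 pos [ 501.8 -218.4   58.9] yaw 104.6 w 22.3 F [-0.5 -0.2 -4.6]
turn deg [-0.09  0.18  0.03] then shift cm (turned axes) [0.15 0.13 1.84] | (present axes) [0.16 0.14 1.84]
```

View pics/w14.png

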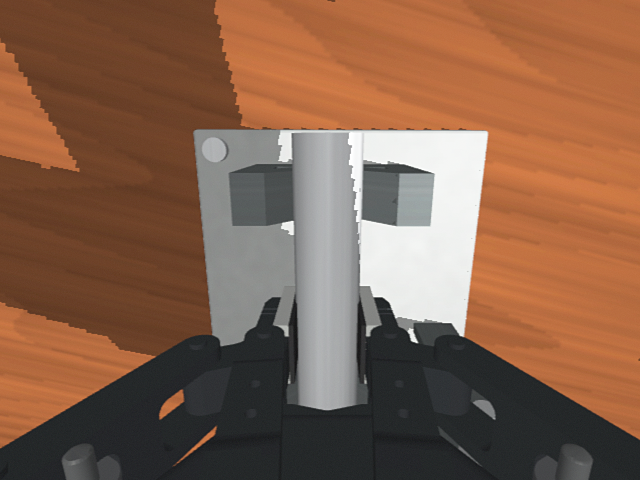

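Call:
jog_arm(rows=[[[0.1, 0.1, 0.5], [0, 0, 0], 0.5], [[0, 0, 0.5], [0, 0, 0], 0.5], [[0, 0, 0.4], [0, 0, 0], 0.5], [[0, 0, 0.2], [0, 0, 0], 0.5], [[0, 0, 0], [0, 0, 0], 0.5], [[0, 0, 0], [0, 0, 0], 0.5]])

```text
clock: 15.12
position: [499.4, -217.6, 41.3]
ee_rot: [-0.127, 0.992, -0.0, 0.0]
contact_force: [0.1, -1.0, -4.3]
gripper_width: 22.1
```

Call:
jog_arm(rows=[[[0, 0, 0.1], [0, 0, 0], 0.5], [[0, 0, 0.1], [0, 0, 0], 0.5], [[0, 0, 0], [0, 0, 0], 0.5]])

```text
clock: 15.5
position: [499.6, -217.7, 40.6]
ee_rot: [-0.127, 0.992, -0.0, 0.0]
contact_force: [-2.0, 2.2, 6.2]
gripper_width: 22.2
```

Contact: the weight is carried by the blocks. Open slowly.

Call:
jog_arm(rows=[[[0, 0, 0], [0, 0, 0], 2.6], [[0, 0, 0], [0, 0, 0], 3.2], [[0, 0, 0], [0, 0, 0], 5], [[0, 0, 0], [0, 0, 0], 6], [[0, 0, 0], [0, 0, 0], 6]])

```text
clock: 16.12
position: [499.3, -217.6, 39.3]
ee_rot: [-0.127, 0.992, -0.0, -0.0]
contact_force: [-0.2, -1.2, -0.5]
gripper_width: 60.0
```

```bash
python3 -c "
from p import *
plan([500,-217.5,40.5],104.6)
im=eyes.get_image('wrist');cv2.imwrite('pics/w15.png',im[:,:,::-1])
"
```

```text
t 16.125 pos [ 499.3 -217.6   39.3] yaw 104.6 w 60.0 F [-0.2 -1.2 -0.5]
turn deg [-0. -0.  0.] then shift cm (turned axes) [-0.07 -0.01 -0.12] | (present axes) [-0.07 -0.01 -0.12]
```

View pics/w15.png

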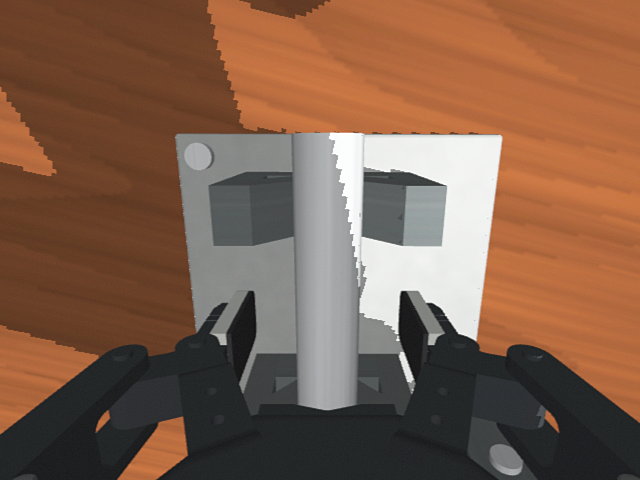

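Call:
jog_arm(rows=[[[0, 0, -1], [0, 0, 0], 6], [[0, 0, -4], [0, 0, 0], 6], [[0, 0, -5], [0, 0, 0], 6], [[0, 0, -5], [0, 0, 0], 6], [[0, 0, -5], [0, 0, 0], 6], [[0, 0, 0], [0, 0, 0], 6], [[0, 0, 0], [0, 0, 0], 6]])

```text
clock: 17.05
position: [498.8, -217.4, 239.5]
ee_rot: [-0.127, 0.992, 0.0, 0.0]
contact_force: [0.3, -0.1, -0.6]
gripper_width: 60.2
```

```bash
python3 -c "
from p import *
plan([500,-217.5,240],104.6)
im=eyes.get_image('wrist');cv2.imwrite('pics/w16.png',im[:,:,::-1])
np.savez('pics/w16.npz',**eyes.camera_model('wrist'))
cv2.imwrite('pics/w16c.png',cv2.resize(im[115:355,235:505,::-1],None,fx=2.5,fy=2.5,interpolation=cv2.INTER_CUBIC))
im=eyes.get_image('scene');cv2.imwrite('pics/s16.png',cv2.resize(im[120:260,170:330,::-1],None,fx=4,fy=4))
"
```

```text
t 17.05 pos [ 498.8 -217.4  239.5] yaw 104.6 w 60.2 F [ 0.3 -0.1 -0.6]
turn deg [ 0.03  0.02 -0.01] then shift cm (turned axes) [-0.11 -0.04 -0.05] | (present axes) [-0.11 -0.04 -0.05]
```

View pics/w16c.png

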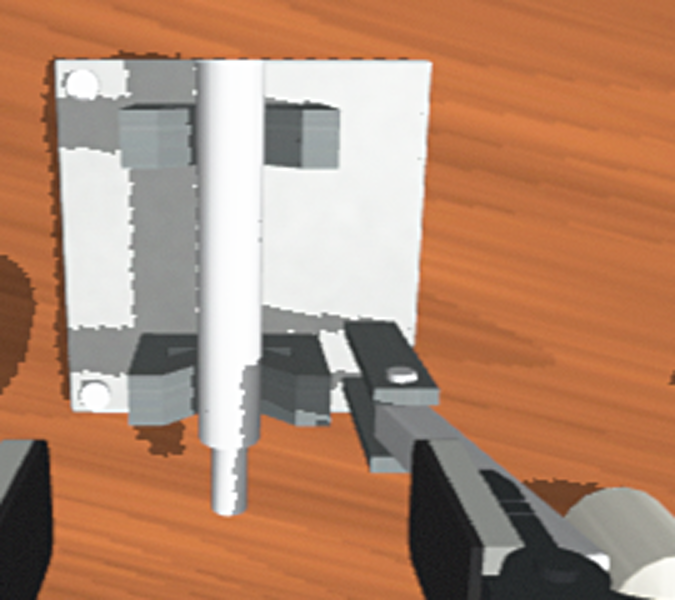

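View pics/s16.png

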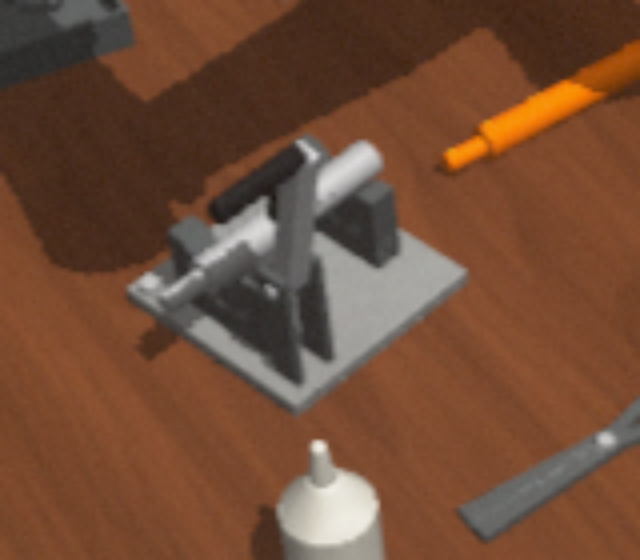

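```bash
python3 -c "
from h import *
m=dict(np.load('pics/w16.npz'))
g=lambda p:np.array(p)/2.5-0.3+np.array([235,115])
th=.255;u=np.array([np.cos(th),np.sin(th)]);v=np.array([-u[1],u[0]]);c=np.array([503.5,-214])
def s(p,z):
    r=pix2w('wrist',g(p),z,m)[:,:2]-c; print(np.c_[r@u,r@v].round(1).tolist())
s([(229,62),(230,443),(228,512)],59)
s([(121,112),(338,112),(121,168),(338,168),(130,385),(328,385),(130,424),(328,424)],67)
# handle candidates in top view
T=pix2w('top',np.array([(147,62),(176,193)])/4-.375+np.array([400,155]),192)[:,:2]-c
print('handle top',np.c_[T@u,T@v])
"
```

```text
[[-76.3, -2.9], [65.9, -2.5], [95.5, -3.3]]
[[-59.8, -39.8], [-59.8, 34.4], [-40.8, -40.4], [-40.8, 35.0], [39.2, -39.7], [39.2, 33.9], [54.7, -40.2], [54.7, 34.4]]
handle top [[105.78073646  78.96598622]
 [ 49.66389914  82.4538128 ]]
```

Call:
jog_arm(rows=[[[0, 2, -1], [0, 0, 0], 0], [[-2, 4, 0], [0, 0, 0], 0], [[-4, 4, 0], [0, 0, 0], 0], [[-3, 2.4, 0], [0, 0, 0], 0], [[0, 0, 0], [0, 0, 0], 0], [[0, 0, 0], [0, 0, 0], 0]])

```text
clock: 17.9
position: [554.5, -74.5, 249.0]
ee_rot: [-0.127, 0.992, -0.0, -0.001]
contact_force: [-0.4, -0.2, 0.4]
gripper_width: -0.1
```

```bash
cat >> p.py <<'E'
th=.255;U=np.array([np.cos(th),np.sin(th)]);V=np.array([-U[1],U[0]]);C=np.array([504.1,-216.4])
def fx(p): r=np.asarray(p)[:2]-C; return np.array([r@U,r@V,p[2]]).round(1)
E
python3 -c "
from p import *
plan([554.8,-74,180],104.6)
print(fx(arm.read_state()['position']))
im=eyes.get_image('wrist');cv2.imwrite('pics/w17.png',im[:,:,::-1])
im=eyes.get_image('scene');cv2.imwrite('pics/s17.png',cv2.resize(im[100:280,150:350,::-1],None,fx=3.3,fy=3.3))
im=eyes.get_image('top');cv2.imwrite('pics/t17.png',im[:,:,::-1])
"
```

```text
t 17.9 pos [554.5 -74.5 249. ] yaw 104.6 w -0.1 F [-0.4 -0.2  0.4]
turn deg [ 0.01 -0.07  0.05] then shift cm (turned axes) [-0.04  0.04  6.9 ] | (present axes) [-0.05  0.04  6.9 ]
[ 84.6 124.6 249. ]
```

View pics/w17.png

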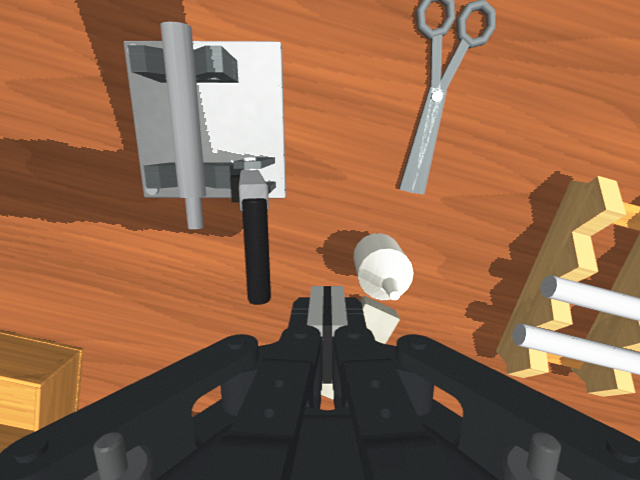

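View pics/s17.png

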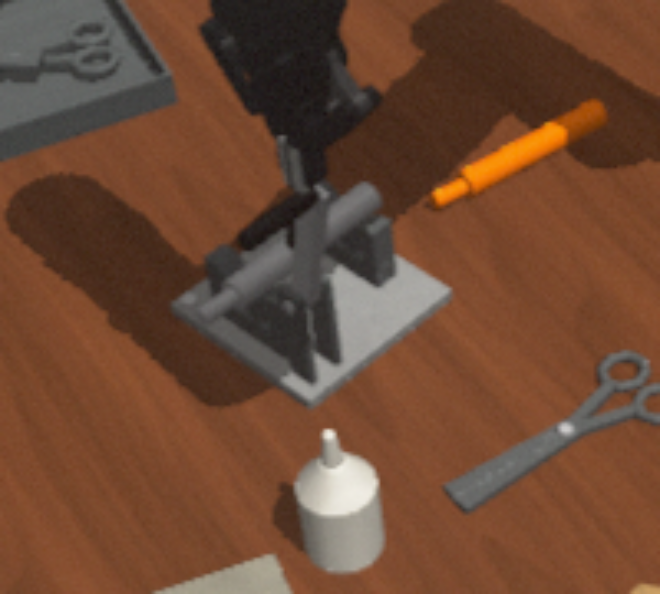

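View pics/t17.png

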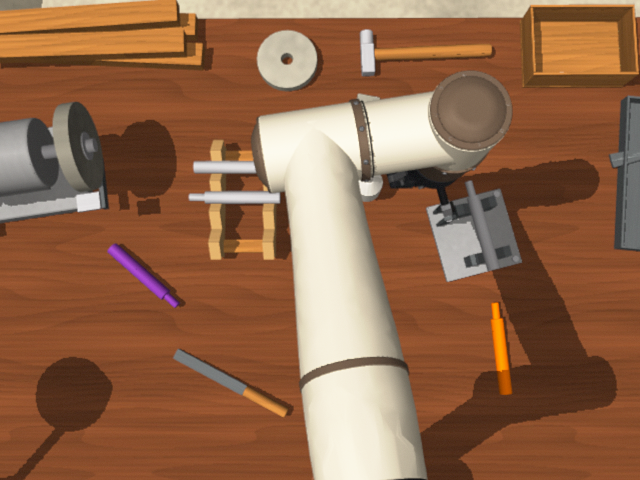

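```bash
python3 -c "
from p import *
for p in pix2w('wrist',[(259,299),(257,205),(269,270),(247,270)],193): print(fx(p))
"
```

```text
[107.2  82.1 193. ]
[ 49.9  83.9 193. ]
[ 88.6  88.9 193. ]
[ 88.6  75.9 193. ]
```

Call:
jog_arm(rows=[[[0, 0, 3.5], [0, 0, 0], 0], [[0, 0, 3.5], [0, 0, 0], 0], [[0, -1.5, 0], [0, 0, 0], 0], [[0, -1.5, 0], [0, 0, 0], 0], [[0, -1.5, 0], [0, 0, 0], 0], [[0, -1.5, 0], [0, 0, 0], 0]])

```text
clock: 18.8
position: [571.5, -134.2, 180.8]
ee_rot: [-0.127, 0.992, -0.0, 0.002]
contact_force: [-0.8, 1.5, -0.8]
gripper_width: -0.1
```

```bash
python3 -c "
from p import *
s=arm.read_state();print(fx(s['position']),s['contact_force'])
im=eyes.get_image('wrist');cv2.imwrite('pics/w18.png',im[:,:,::-1])
"
```

```text
[ 85.9  62.5 180.8] [-0.77778589  1.54029414 -0.77710266]
```

View pics/w18.png

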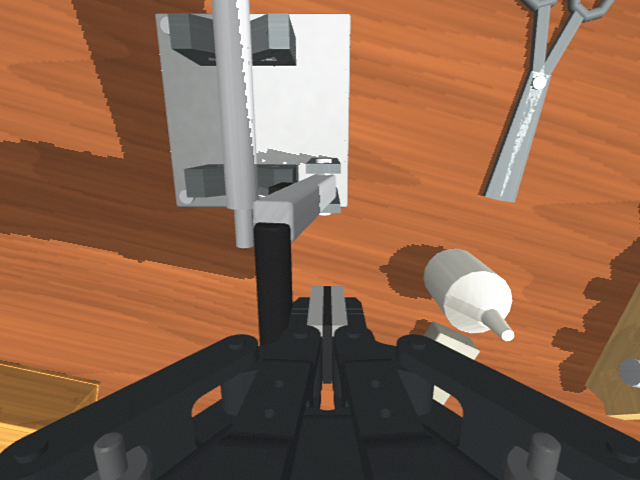

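Call:
jog_arm(rows=[[[0, -1.2, 0.3], [0, 0, 0], 0], [[0, -1.2, 0.6], [0, 0, 0], 0], [[0, -1, 0.6], [0, 0, 0], 0], [[0, -0.9, 0.7], [0, 0, 0], 0], [[0, -0.9, 0.7], [0, 0, 0], 0], [[0, -0.7, 0.7], [0, 0, 0], 0], [[0, 0, 0], [0, 0, 0], 0]])

```text
clock: 19.73
position: [584.7, -190.6, 142.2]
ee_rot: [-0.127, 0.992, 0.0, -0.001]
contact_force: [-0.8, -0.5, 0.1]
gripper_width: 0.2
```

```bash
python3 -c "
from p import *
s=arm.read_state();print(fx(s['position']),s['contact_force'])
im=eyes.get_image('wrist');cv2.imwrite('pics/w19.png',im[:,:,::-1])
np.savez('pics/w19.npz',**eyes.camera_model('wrist'))
"
```

```text
[ 84.5   4.6 142.2] [-0.7528736  -0.4597358   0.10847694]
```

View pics/w19.png

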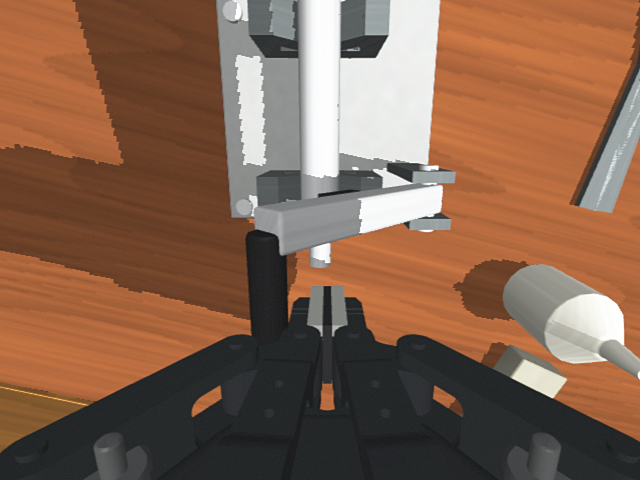

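```bash
cat >> p.py <<'E'
def bar(t,x): 
    y=60-110*np.cos(t); z=85+110*np.sin(t); return np.array([*(C+x*U+y*V),z])
E
python3 -c "
from p import *
m=dict(np.load('pics/w19.npz'))
for t in(.4,.5,.6,.7,.8,.9,1.): print(t,w2pix('wrist',[bar(t,60),bar(t,100)],m).round(0).tolist(),(60-110*np.cos(t)).round(1),(85+110*np.sin(t)).round(1))
"
```

```text
0.4 [[227.0, 241.0], [233.0, 320.0]] -41.3 127.8
0.5 [[232.0, 247.0], [238.0, 331.0]] -36.5 137.7
0.6 [[240.0, 254.0], [246.0, 341.0]] -30.8 147.1
0.7 [[253.0, 261.0], [258.0, 353.0]] -24.1 155.9
0.8 [[269.0, 268.0], [273.0, 364.0]] -16.6 163.9
0.9 [[290.0, 275.0], [293.0, 376.0]] -8.4 171.2
1.0 [[315.0, 282.0], [316.0, 387.0]] 0.6 177.6
```

Call:
jog_arm(rows=[[[0, 0.3, -2], [0, 0, 0], 0], [[0, 0, -2.5], [0, 0, 0], 0], [[0, -1.4, 0], [0, 0, 0], 0], [[0, -1.4, 0], [0, 0, 0], 0], [[0, 0, 0.7], [0, 0, 0], 0], [[0, 0, 0], [0, 0, 0], 0]])

```text
clock: 20.52
position: [590.4, -214.3, 179.2]
ee_rot: [-0.127, 0.992, 0.001, -0.002]
contact_force: [0.2, 0.3, 0.5]
gripper_width: 0.0
```

```bash
python3 -c "
from p import *
s=arm.read_state();print(fx(s['position']),s['contact_force'])
im=eyes.get_image('wrist');cv2.imwrite('pics/w20.png',im[:,:,::-1])
m=eyes.camera_model('wrist')
for t in(.6,.7,.8,.9): print(t,w2pix('wrist',[bar(t,60),bar(t,100)],m).round(0).tolist())
"
```

```text
[ 84.  -19.7 179.2] [0.18407697 0.34640175 0.46711615]
0.6 [[306.0, 233.0], [307.0, 305.0]]
0.7 [[319.0, 237.0], [319.0, 313.0]]
0.8 [[335.0, 241.0], [334.0, 320.0]]
0.9 [[354.0, 246.0], [352.0, 327.0]]
```

View pics/w20.png

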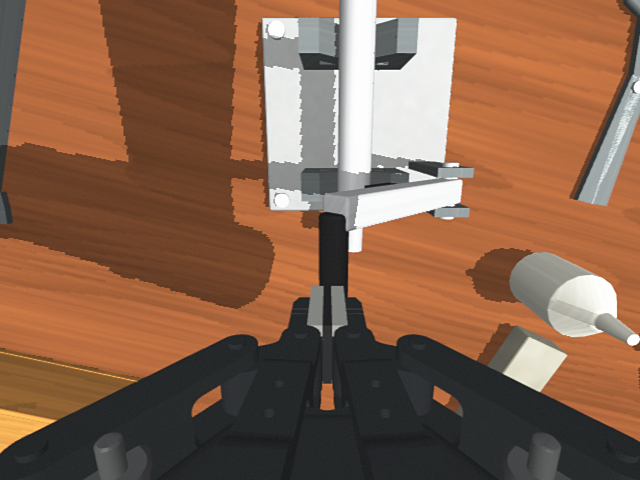

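Call:
jog_arm(rows=[[[0, 0, 0.8], [0, 0, 0], 0], [[0, -0.6, 0.9], [0, 0, 0], 0], [[0, -0.6, 0.9], [0, 0, 0], 0], [[0, -0.5, 1], [0, 0, 0], 0], [[0, -0.4, 1], [0, 0, 0], 0], [[0, 0, 0], [0, 0, 0], 0]])

```text
clock: 21.32
position: [595.4, -234.1, 133.0]
ee_rot: [-0.127, 0.992, 0.001, -0.002]
contact_force: [-0.4, 0.2, -0.0]
gripper_width: -0.1
```

```bash
python3 -c "
from p import *
s=arm.read_state();print(fx(s['position']),s['contact_force'])
im=eyes.get_image('wrist');cv2.imwrite('pics/w21.png',im[:,:,::-1])
m=eyes.camera_model('wrist')
for t in(.3,.4,.5,.6,.7,.8): print(t,w2pix('wrist',[bar(t,60),bar(t,100)],m).round(0).tolist(),(60-110*np.cos(t)).round(1),(85+110*np.sin(t)).round(1))
"
```

```text
[ 83.9 -40.1 133. ] [-0.362236    0.16760569 -0.01386002]
0.3 [[317.0, 242.0], [318.0, 320.0]] -45.1 117.5
0.4 [[325.0, 248.0], [325.0, 331.0]] -41.3 127.8
0.5 [[337.0, 255.0], [336.0, 342.0]] -36.5 137.7
0.6 [[353.0, 262.0], [351.0, 355.0]] -30.8 147.1
0.7 [[373.0, 270.0], [369.0, 367.0]] -24.1 155.9
0.8 [[398.0, 278.0], [392.0, 381.0]] -16.6 163.9
```

View pics/w21.png

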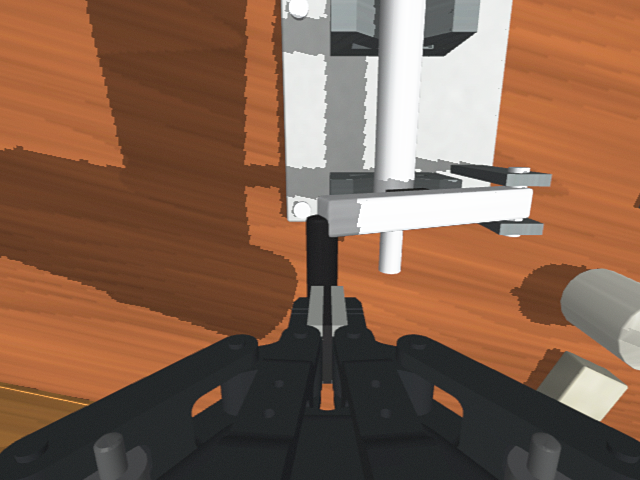

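Call:
jog_arm(rows=[[[0, -0.4, 1], [0, 0, 0], 0], [[0, -0.3, 1], [0, 0, 0], 0], [[0, -0.2, 1], [0, 0, 0], 0], [[0, -0.1, 0.8], [0, 0, 0], 0], [[0, 0, 0], [0, 0, 0], 0]])

```text
clock: 22.0
position: [598.3, -244.0, 96.0]
ee_rot: [-0.127, 0.992, 0.001, -0.001]
contact_force: [0.2, -0.5, -0.4]
gripper_width: 0.2
```

```bash
python3 -c "
from p import *
s=arm.read_state();print(fx(s['position']),s['contact_force'])
"
```

```text
[ 84.2 -50.5  96. ] [ 0.23460721 -0.49871253 -0.40006445]
```

Call:
jog_arm(rows=[[[0, 0, 0.3], [0, 0, 0], 0], [[0, 0, 0.2], [0, 0, 0], 0], [[0, 0, 0], [0, 0, 0], 0]])

```text
clock: 22.38
position: [599.2, -244.2, 92.3]
ee_rot: [-0.127, 0.992, 0.0, -0.0]
contact_force: [0.2, -0.1, -0.4]
gripper_width: 0.2
```

```bash
python3 -c "
from p import *
s=arm.read_state();print(fx(s['position']),s['contact_force'])
im=eyes.get_image('wrist');cv2.imwrite('pics/w22.png',im[:,:,::-1])
m=eyes.camera_model('wrist')
for t in(-.05,0,.05,.1,.15,.2): print(t,w2pix('wrist',[bar(t,60),bar(t,100)],m).round(0).tolist(),(60-110*np.cos(t)).round(1),(85+110*np.sin(t)).round(1))
"
```

```text
[ 85.  -50.9  92.3] [ 0.24645505 -0.09794366 -0.42834355]
-0.05 [[330.0, 242.0], [330.0, 322.0]] -49.9 79.5
0 [[330.0, 245.0], [330.0, 328.0]] -50.0 85.0
0.05 [[330.0, 249.0], [330.0, 334.0]] -49.9 90.5
0.1 [[331.0, 253.0], [331.0, 340.0]] -49.5 96.0
0.15 [[333.0, 257.0], [333.0, 347.0]] -48.8 101.4
0.2 [[336.0, 261.0], [335.0, 354.0]] -47.8 106.9
```

View pics/w22.png

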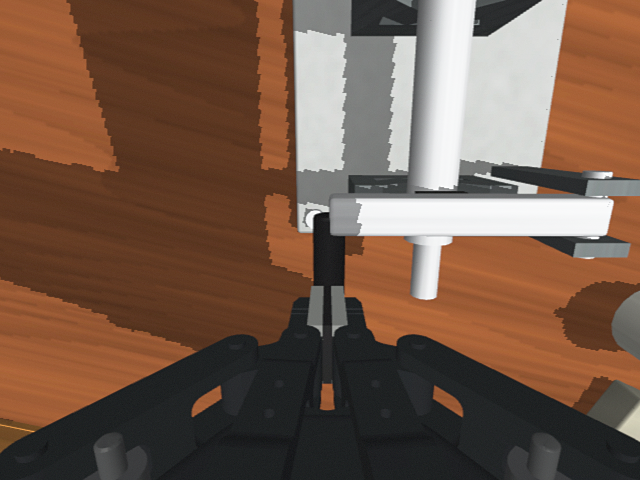

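Call:
jog_arm(rows=[[[0, 0, 0.2], [0, 0, 0], 0], [[0, 0, 0.1], [0, 0, 0], 0], [[0, 0, 0], [0, 0, 0], 0]])

```text
clock: 22.8
position: [599.4, -244.2, 91.2]
ee_rot: [-0.127, 0.992, -0.0, 0.0]
contact_force: [-3.0, 1.3, 7.4]
gripper_width: 0.1
```

Call:
jog_arm(rows=[[[0, 0, 0.2], [0, 0, 0], 0], [[0, 0, 0], [0, 0, 0], 0]])

```text
clock: 23.05
position: [599.5, -244.3, 90.7]
ee_rot: [-0.128, 0.992, -0.001, 0.001]
contact_force: [-4.6, 3.2, 13.3]
gripper_width: -0.0
```

Call:
jog_arm(rows=[[[0, 0, -1], [0, 0, 0], 0], [[0, 0, -4], [0, 0, 0], 0], [[0, 0, -6], [0, 0, 0], 0], [[0, 0, -6], [0, 0, 0], 0], [[6, 0, 0], [0, 0, 0], 0], [[6, 0, 0], [0, 0, 0], 0], [[0, 0, 0], [0, 0, 0], 0], [[0, 0, 0], [0, 0, 0], 0], [[0, 0, 0], [0, 0, 0], 0]])

```text
clock: 24.18
position: [484.2, -274.3, 257.0]
ee_rot: [-0.127, 0.992, 0.0, 0.0]
contact_force: [-0.4, -1.1, -0.6]
gripper_width: -0.2
```

```bash
python3 -c "
from p import *
s=arm.read_state();print(fx(s['position']),s['contact_force'],s['clock'])
im=eyes.get_image('wrist');cv2.imwrite('pics/w23.png',im[:,:,::-1])
im=eyes.get_image('scene');cv2.imwrite('pics/s23.png',im[:,:,::-1])
cv2.imwrite('pics/s23c.png',cv2.resize(im[120:260,170:330,::-1],None,fx=4,fy=4))
im=eyes.get_image('top');cv2.imwrite('pics/t23.png',im[:,:,::-1])
for t in(0,.06,.12): print(w2pix('scene',[bar(t,60),bar(t,110)]).round(1).tolist())
"
```

```text
[-33.9 -51.  257. ] [-0.36747874 -1.13202377 -0.59292452] 24.175
[[206.2, 171.1], [190.0, 182.4]]
[[205.8, 169.1], [189.6, 180.4]]
[[205.5, 167.1], [189.2, 178.4]]
```

View pics/s23.png

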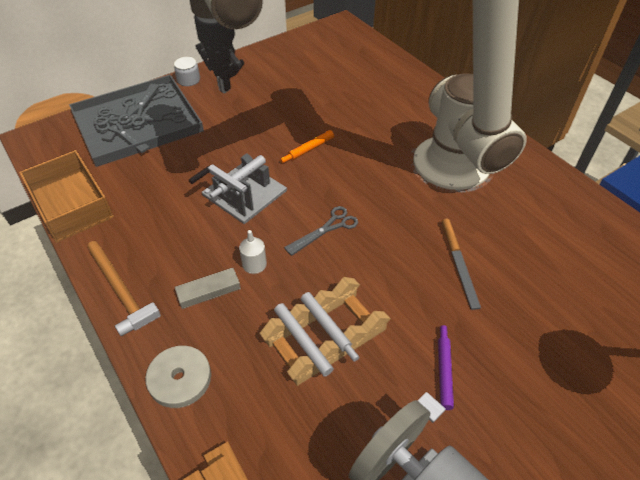

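View pics/s23c.png

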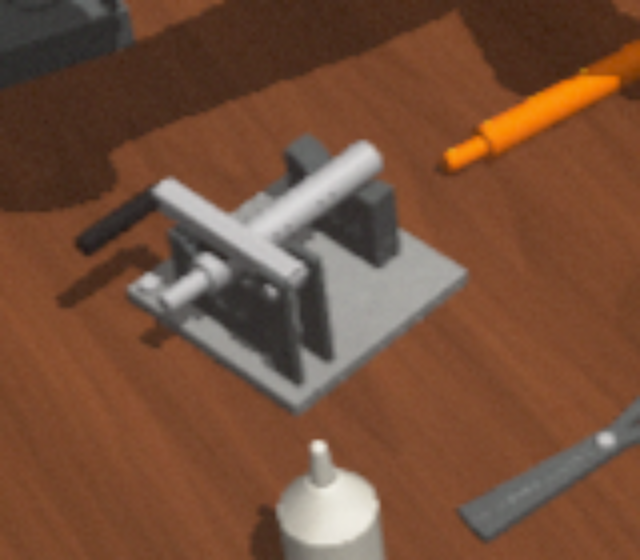

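View pics/w23.png

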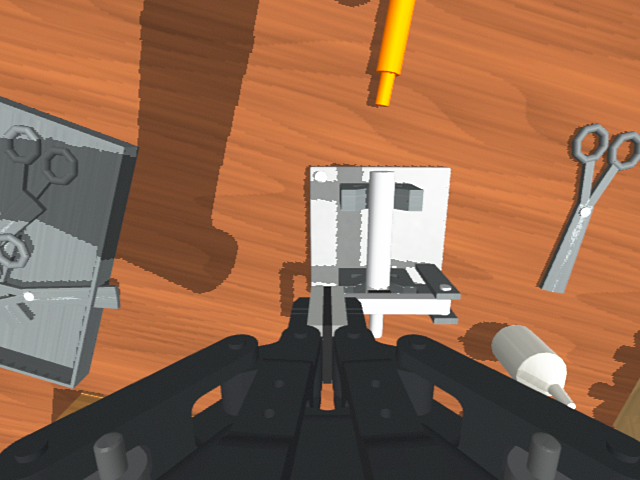

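View pics/t23.png

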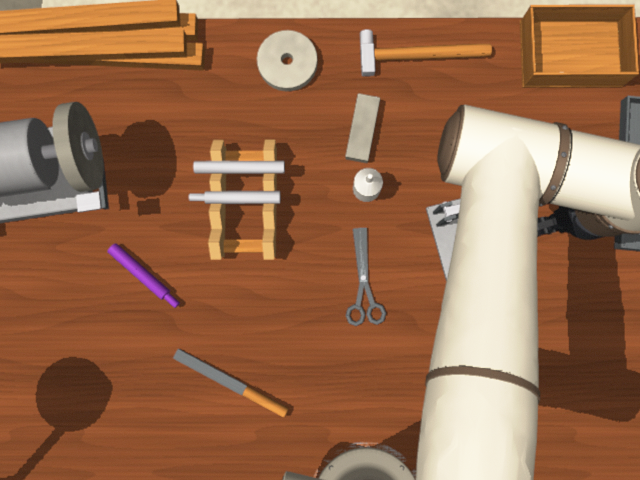

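```bash
python3 -c "
from p import *
P=lambda x,y,z:[*(C+x*U+y*V),z]
q=lambda l:((w2pix('scene',l)-np.array([170,120])+.375)*4).round(0).tolist()
print('tip,rear',q([P(97,0,59),P(-73,0,59)]))
print('base corners',q([P(75,75,10),P(75,-75,10),P(-75,75,10),P(-75,-75,10)]))
print('-x block top corners y38',q([P(-38,38,67),P(-58,38,67)]))
for t in(-.03,0,.03,.06,.1): print(t,'bar',q([bar(t,60),bar(t,110)]))
"
```

```text
tip,rear [[164.0, 311.0], [368.0, 161.0]]
base corners [[290.0, 408.0], [120.0, 290.0], [464.0, 271.0], [294.0, 165.0]]
-x block top corners y38 [[372.0, 208.0], [395.0, 191.0]]
-0.03 bar [[147.0, 210.0], [83.0, 255.0]]
0 bar [[146.0, 206.0], [82.0, 251.0]]
0.03 bar [[145.0, 202.0], [81.0, 247.0]]
0.06 bar [[145.0, 198.0], [80.0, 243.0]]
0.1 bar [[144.0, 193.0], [79.0, 238.0]]
```

```bash
python3 -c "
from p import *
print(arm.job_done())"
```

```text
the job is handed in; nothing more can be done
None
```

The job is handed in at about 24 s of the 70 s allowed; no verdict was reported.

- **Finished spindle:** I moved it from the V-blocks into the rest's middle notch and let it go. The last top and scene pictures show it lying there, and an earlier wrist picture put it about 0.02 rad off the rest's axis (limit 0.08).
- **New spindle:** I lowered it gripped until the blocks took its weight, then opened the fingers. A wrist picture after release put it about 3 mm off centre lengthwise (limit 15 mm) and on the blocks' centre line sideways, with its thin end on the clamp's side.
- **Clamp:** I pushed the handle over and down with the closed fingers to a firm stop. The tool height there was 91 mm, against 92 mm expected for fully down, with 13 N on the fingers. I then backed the arm off clear of everything.
- **Left alone:** The bar, shears, oil can and whetstone show no visible movement in the last pictures.

**Disagreements:**
- The top and wrist cameras differed by 3–5 mm on the fixture's position, so I placed by where the V-blocks showed in the wrist picture and by contact.
- In the scene picture the handle sits about 2 pixels above the modelled fully-down position. The spindle tip is off by a similar amount, so I put this down to calibration.

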